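# Set out the piled-up porcelain for the practical

### The job

The washed porcelain has been left piled up on the bench; take the pile apart and set it out for the practical: the lid on the white tile, the crucible on the balance pan, the evaporating dish on the hotplate and the mortar on the rubber mat. Each piece ends upright in the middle of its place, let go of and at rest. Set the porcelain down rather than dropping it, and leave the wash bottle and the tumbler where they stand.

Things in the scene. Friction and masses are not known exactly. Their poses are not given: they have to be found in the camera images.
- lid_center (a point): Crucible lid, top of the pile: white porcelain disc, diameter 46 mm, with an upright cylindrical knob (diameter 12). Heights above its underside: plug (diameter 32, loose in the crucible's mouth; the lid stands on it) 0-3.5 mm, disc to 7.5, rising to 9.5 at the knob's foot, knob 9.5-23. 30 g. Point: on the axis, 11.5 mm above the underside. Axis z up; round, yaw does not matter.
- crucible_center (a point): Crucible, under the lid, standing in the dish: white porcelain cup 46 mm high, outer diameter 52 mm over its upper 22 mm, narrowing below to a flat foot 28 mm wide; wall 5.5 mm; 70 g. In the pile its upper 26 mm stand clear above the dish's rim. Point: on the axis, 23 mm above its foot. Axis z up; round, yaw does not matter.
- dish_center (a point): Evaporating dish, under the crucible, seated in the mortar's mouth: shallow white porcelain dish 30 mm high, outer diameter 66 mm with an upright wall over its upper 20 mm, narrowing below to a flat foot 50 mm wide; wall 4 mm; 90 g. In the pile its upper 23 mm stand clear above the mortar's rim. Point: on the axis, 15 mm above its foot. Axis z up; round, yaw does not matter.
- mortar_center (a point): Mortar, lowest in the pile: white porcelain bowl 50 mm high, outer diameter 88, foot 62 mm wide; 340 g. Over the upper 32 mm its wall is upright, 13 mm thick (mouth 62 mm wide); bowl 32 mm deep. Too wide to grip across: lift it by pinching the wall from above, one finger inside. Small lip at its +x side, 18 mm wide, juts out 8 mm. Point: on the axis, 25 mm above its foot. z up.
- tile_top (a point): Place of the lid: flat white glazed tile lying on the bench, 100 x 100 mm, 8 mm thick, fixed. Point: middle of its upper face.
- pan (a point): Place of the crucible: round flat steel pan, diameter 110 mm, of the electronic balance, fixed; it does not give. Point: middle of the pan's upper face, 66 mm above the bench. The grey case, 52 mm high, reaches from the point 155 mm towards the robot (dark display there), 65 mm away from it and 83 mm to each side.
- plate (a point): Place of the dish: square dark steel top, 135 x 135 mm, of the electric hotplate, cold, fixed. Point: middle of the top's upper face, 88 mm above the bench. The white case, 60 mm high, reaches from the point 170 mm towards the robot (black knob there), 68 mm away from it and 75 mm to each side.
- mat_top (a point): Place of the mortar: square black rubber mat lying on the bench, 120 x 120 mm, 5 mm thick, fixed. Point: middle of its upper face.
- wash_bottle_center (a point): Bystander, to be left alone: white plastic wash bottle with a blue cap and bent spout, diameter 55 mm, 128 mm high (158 with the spout). Point: on its axis, 64 mm above the bench.
- tumbler_center (a point): Bystander, to be left alone: green plastic tumbler, open at the top, 66 mm across the rim, 90 mm high. Point: on its axis, 45 mm above the bench.

How it is judged:
By the outcome, as a careful person would: the job done as asked, in the order asked, and still so for the second after the job is handed in, with the robot touching nothing.
It also fails if it takes over 115 s, if anything falls off the work surface, if the arm or the gripper's body presses on something with over 40 N, if the wrist force passes 120 N, or if a joint passes its speed limit or range.

### The arm

A 6-joint arm with a two-finger parallel gripper is mounted at the origin on the work surface. World frame = base frame: x ahead of the robot, y to its left, z up, the work surface at z = 0. Lengths are in mm, angles in rad, forces in N, time in s.
With the tool pointing down it reaches from about 350 to 875 mm from the base axis. Payload 4.2 kg.
Tool frame: the origin (TCP) lies at the very end of the fingers, on their centre line; the grasp point (between the pads) lies arm.hold_point_z behind it (arm.hold_point_z is the distance from the TCP to the grasp point, in mm); y points along the fingers, x is the direction in which the jaws open and shut, and the axes are right-handed (so a half turn about y gives the same grasp; the last joint's range is limited). The gripper opens to 85 mm and grips with 20 to 120 N. Pads are 22 mm wide; open, the fingers measure 114 mm over their backs; the gripper's body (76 mm by 85 mm) begins 54 mm behind the grasp point. The pads swing forward as they close: fully open they stand 13 mm farther back than shut.
Start: joints at [-0.924, 0.385, 0.008, 0, -1.194, -0.259], TCP at [236.359, -578.562, 231.312] pointing down, gripper open.
Joint ranges: [-3.14, 3.14], [-1.21, 2.06], [-1.07, 1.41], [-3.16, 2.05], [-2.99, -0.16], [-3.1, 3.1]. Speed limits (rad/s): [2.79, 2.79, 3.14, 3.14, 3.14, 3.14].

### API

Orientations are given as a unit quaternion [x, y, z, w].
In Python, from bench import arm gives the robot as it stands.
- The arm moves only by the shell command python3 -m creep 'ROWS'. ROWS is JSON, a list of rows, each a list of 3 entries, a list of its own where there are three numbers: the shift along the world's x, y, z in mm, then the turn, a rotation vector about the world's x, y, z in rad, then the gripper command: -1 is shut, 1 is fully open, values between are in proportion. In form: [[[dx, dy, dz], [wx, wy, wz], jaw], ...]. A call has 1 to 12 rows; each row is the pose to reach, as a shift and turn from the pose commanded when the call began; what a row does not reach only later rows make up. A row lasts 1/12 s, in which the tool goes at most 41.7 mm and 7.16 degrees, less where a joint would pass 70% of its speed; a pose out of reach is approached as far as the arm can. A call with a gripper value outside its range is refused whole. The fingers move at their own pace and stop on an object; the grip force is fixed at half the most. Time passes only in rows, so rows that repeat a pose let the fingers close. It gives the time, the measured TCP pose, the force and the opening at its end, in the units of the state.
- arm.read_state(): the state, without advancing time (a new reading comes with each control period).
- arm.get_image(name): name is "scene" or "top" or "wrist"; returns (picture, depth): 400x640x3 uint8, red, green, blue; 400x640 float32, mm along the optical axis (not along the pixel's ray), 0 where there is no reading.
- arm.camera_params(name): a dict with "camera_matrix" (3x3 intrinsics, pixels), "extrinsics" (4x4, takes a point from world to camera coordinates); the wrist camera has in their place "T_tool_cam" (4x4, takes a point from camera to tool coordinates, whose origin is the TCP and whose axes are the tool frame's). Camera axes: x right, y down, z forward; pixel columns grow to the right and rows downward; lengths in mm; the calibration is good to about 2 mm. A picture is of the moment at which its call begins: read the wrist's pose just before it. camera_params takes no time and is no camera call.
- arm.job_done(): hands the job in, once; it reports no verdict.
The state is a dict: "clock": time; "joints": joint angles; "joint_vel": joint speeds; "joint_efforts": joint torques, N m; "position": TCP position; "ee_rot": TCP orientation; "contact_force": force on the tool from outside, world axes, zero at the start; "wrist_torque": the same for the moment, N m; "gripper_width": finger opening in mm.
Only numpy, scipy, OpenCV 4.12 (cv2) and the standard library are available. Lean on these libraries where they do the work, as an engineer would, in place of code of your own. Each camera call takes 0.05 s, during which the arm holds its last target.

## Working session

There is one attempt and no reset: what is moved stays moved. The work goes in short steps, Python scripts to look and compute and a shell command to move; the robot and the scene stay as the last step left them, time stands still between calls to the robot, and variables do not carry over. Pictures are saved under pics/ and viewed, and the job is handed in when it is done.

```bash
ls; mkdir -p pics; python3 - <<'E'
from bench import arm
import cv2,numpy as np
s=arm.read_state();print(s);print(arm.hold_point_z)
for n in ["scene","top","wrist"]:
    p,d=arm.get_image(n);cv2.imwrite(f"pics/{n}0.png",p[:,:,::-1]);np.save(f"pics/{n}0.npy",d)
    print(n,arm.camera_params(n))
E
```

```text
pics
{'clock': 0.0, 'joints': array([-9.24398964e-01,  3.85520951e-01,  6.59177508e-03, -4.97617585e-04,
       -1.19402584e+00, -2.58626249e-01]), 'joint_vel': array([ 0.00124739, -0.00167468, -0.00080942, -0.0001952 , -0.00074635,
        0.00122235]), 'joint_efforts': array([-8.87618498e-04, -3.92286623e+01,  1.88396949e+01,  4.18623760e+00,
       -4.72420346e-03,  1.65929708e-05]), 'position': array([ 236.12454931, -578.02155099,  230.22997847]), 'ee_rot': array([ 0.39368071,  0.58733544, -0.58652755, -0.39501647]), 'contact_force': array([ 0.09612861, -0.08452559, -1.10096915]), 'wrist_torque': array([-0.0032521 , -0.01572589,  0.02143152]), 'gripper_width': 85.37976037072264}
18.700000000000003
scene {'camera_matrix': array([[419.33004436,   0.        , 325.97221842],
       [  0.        , 419.33004436, 204.18000257],
       [  0.        ,   0.        ,   1.        ]]), 'extrinsics': array([[-7.73776183e-01,  6.33217861e-01, -1.74802470e-02,
         4.44224898e+02],
       [ 4.44125977e-01,  5.22620854e-01, -7.27749654e-01,
        -1.96641423e+02],
       [-4.51688538e-01, -
[... 513 characters left out ...]
 [ 1.10215776e-01,  2.50315649e-02, -9.93592423e-01,
         1.00145781e+03],
       [ 0.00000000e+00,  0.00000000e+00,  0.00000000e+00,
         1.00000000e+00]])}
wrist {'camera_matrix': array([[313.31208187,   0.        , 320.30883297],
       [  0.        , 313.31208187, 197.70113069],
       [  0.        ,   0.        ,   1.        ]]), 'T_tool_cam': array([[ 9.99999700e-01, -7.73673395e-04,  2.35018478e-05,
        -4.36012697e-01],
       [-2.45986441e-04, -2.88864012e-01,  9.57370107e-01,
        -1.42914488e+02],
       [-7.33902943e-04, -9.57369826e-01, -2.88864116e-01,
         7.36106990e+01],
       [ 0.00000000e+00,  0.00000000e+00,  0.00000000e+00,
         1.00000000e+00]])}
```

View pics/top0.png

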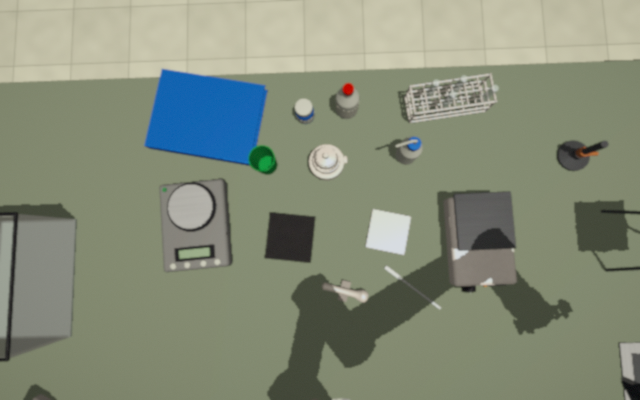

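View pics/scene0.png

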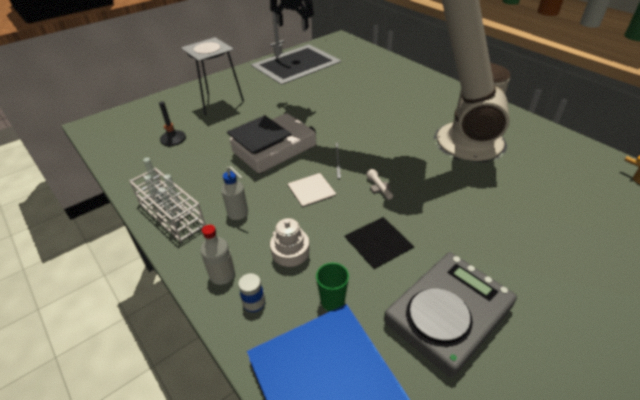

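View pics/wrist0.png

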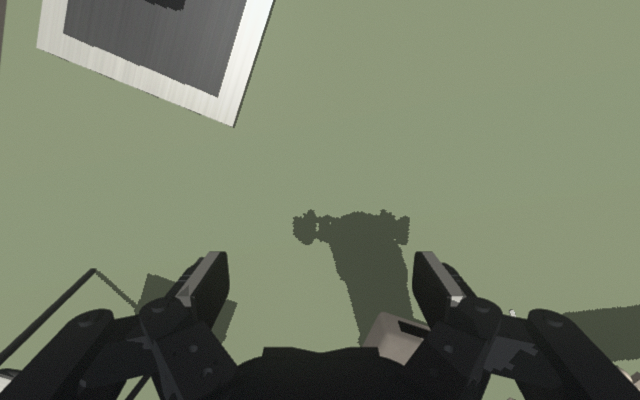

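```bash
python3 - <<'E'
from scipy.spatial.transform import Rotation as R
print(R.from_quat([ 0.39368071,  0.58733544, -0.58652755, -0.39501647]).as_matrix().round(3))
E
```

```text
[[-0.378 -0.001 -0.926]
 [ 0.926  0.002 -0.378]
 [ 0.002 -1.     0.   ]]
```

```bash
cat > h.py <<'E'
import numpy as np,cv2
from bench import arm
from scipy.spatial.transform import Rotation as R
def ray(n,u,v,state=None):
    c=arm.camera_params(n);K=c["camera_matrix"]
    d=np.linalg.inv(K)@np.array([u,v,1.])
    if n=="wrist":
        T=np.eye(4);T[:3,:3]=R.from_quat(state["ee_rot"]).as_matrix();T[:3,3]=state["position"]
        M=T@c["T_tool_cam"]
    else: M=np.linalg.inv(c["extrinsics"])
    return M[:3,3],M[:3,:3]@d
def onz(n,u,v,z,state=None):
    o,d=ray(n,u,v,state);return o+d*(z-o[2])/d[2]
def pt(n,u,v,depth,state=None):
    o,d=ray(n,u,v,state);return o+d*depth
E
python3 - <<'E'
import cv2,numpy as np
from h import *
a=cv2.imread("pics/top0.png");c=cv2.resize(a[70:310,130:530],(800,480),interpolation=cv2.INTER_CUBIC);cv2.imwrite("pics/top0z.png",c)
D=np.load("pics/top0.npy")
for nm,(u,v) in dict(lid=(326,155),pan=(190,205),plate=(485,220),mat=(290,237),tile=(388,232),bench=(330,210)).items():
    print(nm,pt("top",u,v,D[v,u]).round(0))
E
```

```text
lid [694.  15. 120.]
pan [590. 354.  67.]
plate [ 534. -355.   86.]
mat [507. 116.   6.]
tile [ 513. -136.    6.]
bench [574.  11.  -2.]
```

View pics/top0z.png

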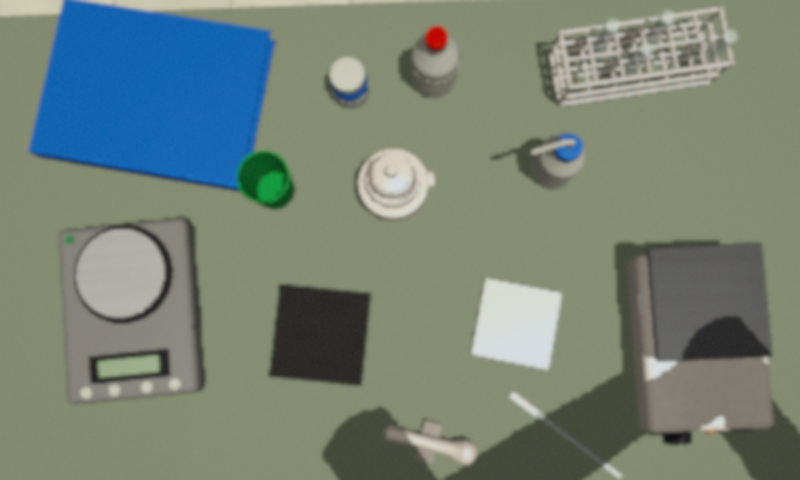

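```bash
python3 - <<'E'
from h import *
def quad(m,n,z,amin=300):
    cs,_=cv2.findContours(m.astype(np.uint8),cv2.RETR_EXTERNAL,cv2.CHAIN_APPROX_NONE)
    for c in cs:
        if cv2.contourArea(c)<amin: continue
        P=np.array([onz(n,u,v,z)[:2] for u,v in c[:,0]],np.float32)
        (x,y),(w,h),a=cv2.minAreaRect(P);M=cv2.moments(P.reshape(-1,1,2))
        b=c[:,0].mean(0)
        print(n,"px",b.round(),"rect",round(x),round(y),"size",round(w),round(h),round(a),"cent",round(M['m10']/M['m00'],1),round(M['m01']/M['m00'],1))
for n in ["top","scene"]:
    a=cv2.imread(f"pics/{n}0.png");g=a.max(2).astype(int);h=cv2.cvtColor(a,cv2.COLOR_BGR2HSV)
    D=np.load(f"pics/{n}0.npy")
    v,u=np.mgrid[:400,:640]
    c=arm.camera_params(n);Ki=np.linalg.inv(c["camera_matrix"]);M=np.linalg.inv(c["extrinsics"])
    X=(np.stack([u,v,np.ones_like(u)],-1)@Ki.T)*D[...,None];W=X@M[:3,:3].T+M[:3,3]
    np.save(f"pics/{n}W.npy",W)
    reg=(W[...,0]>350)&(W[...,0]<800)&(abs(W[...,1])<500)&(D>0)
    print("mat");quad(reg&(g<60)&(abs(W[...,2]-5)<10),n,5)
    print("tile");quad(reg&(g>180)&(abs(W[...,2]-8)<8),n,8)
    print("plate");quad(reg&(abs(W[...,2]-88)<10)&(W[...,1]<-200),n,88)
    print("pan");quad(reg&(abs(W[...,2]-66)<6)&(W[...,1]>200),n,66)
    k=reg&(abs(W[...,0]-690)<70)&(abs(W[...,1]-10)<70)
    for z0,z1 in [(113,125),(97,108),(95,125),(67,80),(44,56)]:
        m=k&(W[...,2]>z0)&(W[...,2]<z1);p=W[m]
        print(z0,len(p),p.mean(0).round(1),p.min(0).round(0),p.max(0).round(0))
    for nm,y,r in [("tumbler",160,80),("bottle",-190,80)]:
        m=reg&(W[...,2]>40)&(abs(W[...,1]-y)<r)&(abs(W[...,0]-700)<70);p=W[m]
        print(nm,len(p),p.mean(0).round(1),p.min(0).round(0),p.max(0).round(0))
E
```

```text
mat
top px [290. 237.] rect 507 117 size 114 114 83 cent 507.1 116.6
tile
top px [388. 232.] rect 514 -136 size 99 99 77 cent 514.3 -135.7
plate
top px [484. 221.] rect 533 -352 size 135 136 1 cent 532.4 -351.6
pan
top px [190. 206.] rect 587 356 size 108 106 89 cent 587.8 355.5
113 22 [693.9  17.4 118.4] [689.  13. 114.] [700.  22. 123.]
97 319 [692.8  16.6 103.1] [668.  -8.  97.] [718.  42. 108.]
95 356 [692.6  16.7 103.9] [668.  -8.  95.] [718.  42. 123.]
67 119 [685.4  15.9  72.8] [661. -16.  67.] [725.  49.  79.]
44 443 [686.1  14.1  50. ] [650. -34.  44.] [735.  60.  56.]
tumbler 353 [703.4 178.4  71.9] [666. 141.  40.] [764. 226.  94.]
bottle 500 [ 705.9 -181.8  103.9] [ 687. -217.   40.] [ 739. -143.  161.]
mat
scene px [450. 351.] rect 585 412 size 135 261 57 cent 606.1 401.7
scene px [378. 242.] rect 510 119 size 119 118 83 cent 509.7 118.8
scene px [398. 203.] rect 383 55 size 58 119 1 cent 379.5 64.9
scene px [297. 163.] rect 474 -260 size 143 374 56 cent 452.8 -248.7
tile
scene px [311. 189.] rect 517 -135 size 99 98 78 cent 516.7 -134.5
plate
scene px [258. 134.] rect 539 -346 size 138 142 1 cent 538.9 -346.1
pan
scene px [439. 314.] rect 590 356 size 109 108 87 cent 590.8 356.6
113 23 [697.1  18.8 117.6] [691.  11. 114.] [703.  23. 120.]
97 291 [699.2  22.2 102.5] [672.  -7.  97.] [722.  44. 108.]
95 340 [699.4  22.1 103.3] [670.  -7.  95.] [722.  44. 120.]
67 180 [704.2  32.2  72.3] [663.  -9.  67.] [729.  52.  80.]
44 397 [705.2  32.3  49.2] [652. -35.  44.] [739.  61.  56.]
tumbler 941 [699.7 173.2  68.6] [668. 142.  40.] [733. 206.  92.]
bottle 743 [ 721.8 -174.4   91.9] [ 692. -208.   40.] [ 744. -143.  158.]
```

```bash
python3 -m creep '[[[458,595,0],[0,0,-0.388],-0.3],[[458,595,0],[0,0,-0.388],-0.3],[[458,595,0],[0,0,-0.388],-0.3],[[458,595,0],[0,0,-0.388],-0.3],[[458,595,0],[0,0,-0.388],-0.3],[[458,595,0],[0,0,-0.388],-0.3],[[458,595,0],[0,0,-0.388],-0.3],[[458,595,0],[0,0,-0.388],-0.3],[[458,595,0],[0,0,-0.388],-0.3],[[458,595,0],[0,0,-0.388],-0.3],[[458,595,0],[0,0,-0.388],-0.3],[[458,595,0],[0,0,-0.388],-0.3]]'; python3 -c "
from bench import arm
print(arm.read_state())"
```

```text
clock: 1.15
position: [537.2, -186.9, 231.3]
ee_rot: [-0.5, -0.5, 0.5, 0.5]
contact_force: [0.6, -1.0, 0.4]
gripper_width: 30.0
{'clock': 1.15, 'joints': array([-5.00492536e-02,  2.89469188e-01, -1.33150892e-01, -8.40038792e-05,
       -1.14840618e+00, -1.52066692e+00]), 'joint_vel': array([ 0.77207646,  0.24782885,  0.34807807,  0.00367994, -0.09515481,
       -0.76839256]), 'joint_efforts': array([-2.16372572e+00, -3.58710802e+01,  1.73874289e+01,  3.93268034e+00,
       -1.33239309e-02,  4.92123831e-01]), 'position': array([ 537.18513354, -186.88570004,  231.28353173]), 'ee_rot': array([-0.49991011, -0.49997698,  0.50004587,  0.50006703]), 'contact_force': array([ 0.59098855, -1.01803459,  0.3523236 ]), 'wrist_torque': array([-0.09044635, -0.03400897,  0.01086616]), 'gripper_width': 29.99236874770917}
```

```bash
python3 -m creep '[[[153,199,-46],[0,0,0],-0.3],[[153,199,-46],[0,0,0],-0.3],[[153,199,-46],[0,0,0],-0.3],[[153,199,-46],[0,0,0],-0.3],[[153,199,-46],[0,0,0],-0.3],[[153,199,-46],[0,0,0],-0.3],[[153,199,-46],[0,0,0],-0.3],[[153,199,-46],[0,0,0],-0.3],[[153,199,-46],[0,0,0],-0.3],[[153,199,-46],[0,0,0],-0.3]]'; python3 - <<'E'
from h import *
s=arm.read_state();p,d=arm.get_image("wrist");cv2.imwrite("pics/w1.png",p[:,:,::-1]);np.save("pics/w1.npy",d)
print(s["position"],s["ee_rot"],s["contact_force"],s["joints"])
import pickle;pickle.dump(s,open("pics/w1.pkl","wb"))
E
```

```text
clock: 1.98
position: [688.8, 9.0, 185.7]
ee_rot: [-0.5, -0.5, 0.5, 0.5]
contact_force: [0.3, -0.6, -0.4]
gripper_width: 30.4
[688.83857879   9.02012398 185.71678747] [-0.50030269 -0.49961758  0.49976557  0.50031376] [ 0.32147512 -0.59805014 -0.38599139] [ 2.47232659e-01  5.23789952e-01  1.18364755e-01  1.01974914e-04
 -1.16555892e+00 -1.81930249e+00]
```

View pics/w1.png

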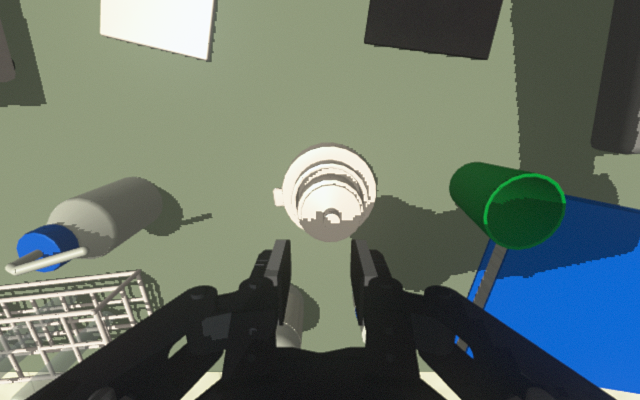

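```bash
cat >> h.py <<'E'
def snap(tag):
    s=arm.read_state();p,d=arm.get_image("wrist");cv2.imwrite(f"pics/{tag}.png",p[:,:,::-1])
    c=arm.camera_params("wrist");K=np.linalg.inv(c["camera_matrix"])
    T=np.eye(4);T[:3,:3]=R.from_quat(s["ee_rot"]).as_matrix();T[:3,3]=s["position"];M=T@c["T_tool_cam"]
    v,u=np.mgrid[:400,:640]
    W=((np.stack([u,v,np.ones_like(u)],-1)@K.T)*d[...,None])@M[:3,:3].T+M[:3,3]
    W[d==0]=np.nan
    print("pos",s["position"].round(1),"F",s["contact_force"].round(1),"w",round(s["gripper_width"],1),"t",s["clock"])
    return s,p,W
def circ(W,x,y,r,z0,z1,show=True):
    """xy extent/ min enclosing circle of points in a height band near x,y"""
    m=(np.hypot(W[...,0]-x,W[...,1]-y)<r)&(W[...,2]>z0)&(W[...,2]<z1)
    n,l,st,ce=cv2.connectedComponentsWithStats(m.astype(np.uint8))
    if n<2: print("none");return
    i=1+st[1:,4].argmax();P=W[l==i]
    (cx,cy),rr=cv2.minEnclosingCircle(P[:,:2].astype(np.float32))
    print(f"band {z0}-{z1} n{len(P)} mean {P.mean(0).round(1)} circ {cx:.1f} {cy:.1f} d {2*rr:.1f} px {ce[i].round()}")
E
python3 - <<'E'
from h import *
s,p,W=snap("w2")
for b in [(114,124),(97,124),(97,105),(70,77),(47,53)]: circ(W,694,17,60,*b)
print(W[205:230:4,334].round(0))
g=cv2.cvtColor(p,cv2.COLOR_RGB2GRAY)
cv2.imwrite("pics/w2z.png",cv2.resize(p[130:260,260:400,::-1],None,fx=5,fy=4.5,interpolation=cv2.INTER_NEAREST)[:600,:800])
E
```

```text
pos [688.9   8.7 186.1] F [-0.7 -1.2 -0.7] w 29.5 t 2.0333
band 114-124 n233 mean [695.   16.4 118.8] circ 695.6 16.6 d 12.0 px [332. 219.]
band 97-124 n3256 mean [692.8  15.9 104.7] circ 695.6 15.8 d 52.1 px [330. 210.]
band 97-105 n2267 mean [692.2  15.7 102.9] circ 695.6 15.8 d 52.1 px [330. 208.]
band 70-77 n694 mean [679.7  15.2  73.5] circ 695.0 16.3 d 66.1 px [329. 183.]
band 47-53 n2191 mean [678.8  11.8  50.1] circ 695.3 12.3 d 95.7 px [324. 175.]
[[689.  19. 106.]
 [690.  18. 110.]
 [690.  18. 119.]
 [693.  18. 119.]
 [696.  18. 119.]
 [699.  18. 119.]
 [708.  19. 105.]]
```

View pics/w2z.png

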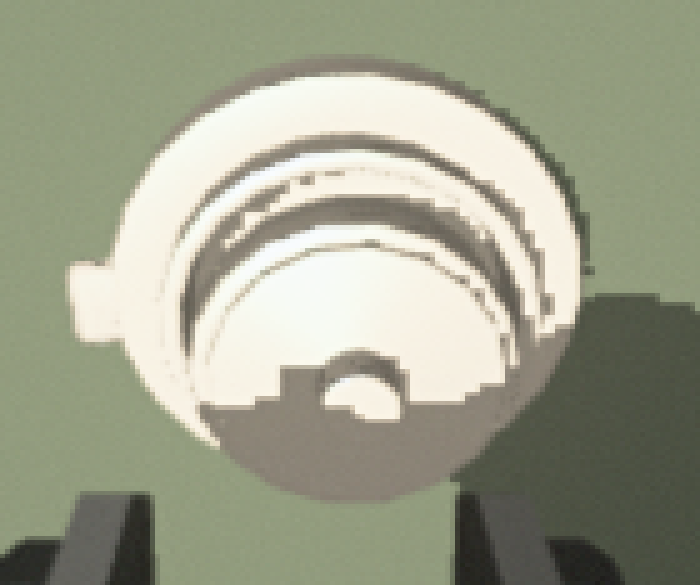

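```bash
python3 -m creep '[[[6.7,7.7,-20],[0,0,0],-0.3],[[6.7,7.7,-40],[0,0,0],-0.3],[[6.7,7.7,-50],[0,0,0],-0.3],[[6.7,7.7,-55],[0,0,0],-0.3],[[6.7,7.7,-55],[0,0,0],-0.3],[[6.7,7.7,-55],[0,0,0],-0.3]]'; python3 - <<'E'
from h import *
s,p,W=snap("w3")
circ(W,695,16,20,114,124)
E
```

```text
clock: 2.58
position: [696.5, 17.2, 131.3]
ee_rot: [0.501, 0.5, -0.5, -0.5]
contact_force: [-0.6, 0.3, -0.2]
gripper_width: 30.0
pos [696.5  17.2 131.3] F [-0.6  0.3 -0.2] w 30.0 t 2.5833
band 114-124 n414 mean [694.9  16.4 118.7] circ 695.8 16.7 d 12.6 px [320. 242.]
```

View pics/w3.png

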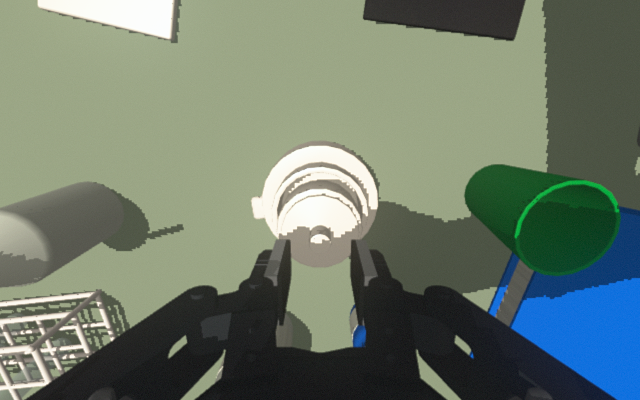

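```bash
python3 - <<'E'
from h import *
s,p,W=snap("w4")
for u in (275,280,285,288,354,358,365,370):
    print(u,W[238:290:6,u].round(0).tolist())
E
```

```text
pos [696.8  17.5 131.8] F [-0.1  0.4  0.1] w 30.0 t 2.6333
275 [[746.0, -26.0, 1.0], [686.0, -4.0, 142.0], [686.0, -3.0, 148.0], [686.0, -2.0, 153.0], [686.0, -2.0, 159.0], [686.0, -1.0, 164.0], [686.0, -0.0, 168.0], [687.0, -0.0, 170.0], [689.0, -0.0, 171.0]]
280 [[702.0, -8.0, 99.0], [686.0, -2.0, 141.0], [686.0, -1.0, 148.0], [686.0, -0.0, 153.0], [685.0, 0.0, 160.0], [686.0, 1.0, 164.0], [685.0, 2.0, 169.0], [688.0, 2.0, 170.0], [690.0, 1.0, 169.0]]
285 [[700.0, -4.0, 104.0], [686.0, 0.0, 141.0], [686.0, 1.0, 148.0], [686.0, 2.0, 154.0], [687.0, 2.0, 156.0], [689.0, 2.0, 158.0], [693.0, 2.0, 157.0], [694.0, 2.0, 160.0], [697.0, 2.0, 158.0]]
288 [[700.0, -2.0, 104.0], [686.0, 2.0, 140.0], [688.0, 2.0, 143.0], [691.0, 2.0, 144.0], [693.0, 2.0, 146.0], [696.0, 2.0, 145.0], [698.0, 2.0, 147.0], [702.0, 2.0, 147.0], [704.0, 2.0, 148.0]]
354 [[699.0, 37.0, 105.0], [686.0, 33.0, 142.0], [686.0, 32.0, 148.0], [689.0, 32.0, 148.0], [691.0, 32.0, 149.0], [693.0, 32.0, 150.0], [697.0, 32.0, 150.0], [699.0, 32.0, 152.0], [701.0, 32.0, 152.0]]
358 [[702.0, 40.0, 99.0], [686.0, 34.0, 142.0], [686.0, 34.0, 148.0], [685.0, 33.0, 155.0], [686.0, 32.0, 159.0], [686.0, 32.0, 163.0], [688.0, 32.0, 164.0], [691.0, 32.0, 164.0], [693.0, 32.0, 165.0]]
365 [[747.0, 60.0, -1.0], [686.0, 38.0, 142.0], [686.0, 37.0, 148.0], [686.0, 36.0, 153.0], [686.0, 35.0, 158.0], [nan, nan, nan], [685.0, 34.0, 170.0], [687.0, 34.0, 170.0], [690.0, 34.0, 170.0]]
370 [[747.0, 64.0, 0.0], [753.0, 65.0, 1.0], [690.0, 40.0, 140.0], [686.0, 38.0, 153.0], [686.0, 37.0, 159.0], [686.0, 37.0, 163.0], [686.0, 36.0, 168.0], [684.0, 35.0, 175.0], [685.0, 34.0, 178.0]]
```

```bash
python3 -m creep '[[[-0.8,-0.6,-10],[0,0,0],-0.3],[[-0.8,-0.6,-18],[0,0,0],-0.3],[[-0.8,-0.6,-23],[0,0,0],-0.3],[[-0.8,-0.6,-26],[0,0,0],-0.3],[[-0.8,-0.6,-26],[0,0,0],-0.3],[[-0.8,-0.6,-26],[0,0,0],-0.6],[[-0.8,-0.6,-26],[0,0,0],-0.8],[[-0.8,-0.6,-26],[0,0,0],-1],[[-0.8,-0.6,-26],[0,0,0],-1],[[-0.8,-0.6,-26],[0,0,0],-1],[[-0.8,-0.6,-26],[0,0,0],-1],[[-0.8,-0.6,-26],[0,0,0],-1]]';  python3 - <<'E'
from h import *
s,p,W=snap("w5")
cv2.imwrite("pics/w5z.png",cv2.resize(p[130:300,230:410,::-1],None,fx=4,fy=3.5))
E
```

```text
clock: 3.68
position: [695.5, 17.2, 104.5]
ee_rot: [0.5, 0.5, -0.5, -0.5]
contact_force: [0.1, -0.5, 1.2]
gripper_width: 8.8
pos [695.5  17.2 104.5] F [ 0.1 -0.5  1.2] w 8.8 t 3.6833
```

View pics/w5z.png

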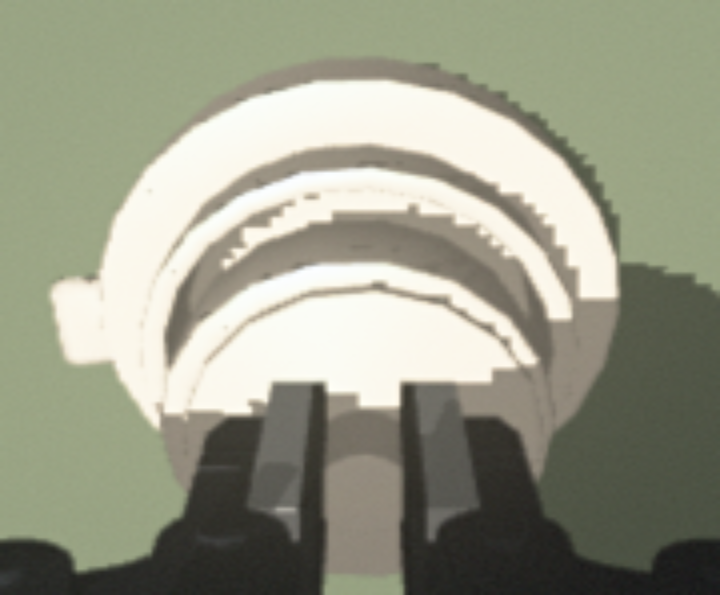

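```bash
python3 -m creep '[[[0,0,2],[0,0,0],-1],[[0,0,5],[0,0,0],-1],[[0,0,10],[0,0,0],-1],[[0,0,17],[0,0,0],-1],[[0,0,25],[0,0,0],-1],[[0,0,33],[0,0,0],-1],[[0,0,40],[0,0,0],-1],[[0,0,45],[0,0,0],-1],[[0,0,45],[0,0,0],-1]]';  python3 - <<'E'
from h import *
s,p,W=snap("w6")
cv2.imwrite("pics/w6z.png",cv2.resize(p[130:300,230:410,::-1],None,fx=4,fy=3.5))
circ(W,695,16,35,140,150)
circ(W,695,16,35,95,105)
circ(W,695,16,35,70,77)
E
```

```text
clock: 4.48
position: [696.2, 17.3, 151.4]
ee_rot: [0.501, 0.501, -0.499, -0.499]
contact_force: [0.0, -0.5, 0.5]
gripper_width: 9.0
pos [696.2  17.3 151.4] F [ 0.  -0.5  0.5] w 9.0 t 4.4833
band 140-150 n156 mean [676.7  16.  148.9] circ 683.6 15.7 d 37.3 px [319. 217.]
band 95-105 n1074 mean [682.2  15.7  99.3] circ 695.5 16.0 d 51.9 px [318. 198.]
band 70-77 n919 mean [678.9  16.3  73.5] circ 694.7 16.1 d 65.6 px [319. 183.]
```

View pics/w6z.png

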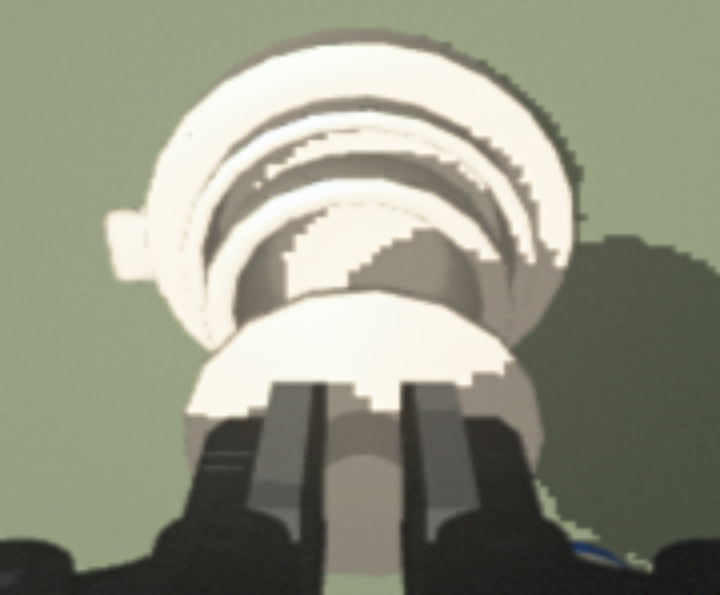

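```bash
python3 -m creep '[[[-8,-6,0],[0,0,0],-1],[[-24,-20,0],[0,0,0],-1],[[-45,-38,0],[0,0,0],-1],[[-68,-57,0],[0,0,0],-1],[[-91,-76,0],[0,0,0],-1],[[-114,-95,0],[0,0,0],-1],[[-135,-113,0],[0,0,0],-1],[[-152,-128,0],[0,0,0],-1],[[-165,-140,0],[0,0,0],-1],[[-174,-148,0],[0,0,0],-1],[[-180,-152,0],[0,0,0],-1],[[-180,-152,0],[0,0,0],-1]]';  python3 - <<'E'
from h import *
s,p,W=snap("w7")
m=((p.min(2)>170)&(abs(W[...,2]-8)<9)).astype(np.uint8)
n,l,st,ce=cv2.connectedComponentsWithStats(m);i=1+st[1:,4].argmax();print(st[i])
cs,_=cv2.findContours((l==i).astype(np.uint8),0,1);c=max(cs,key=cv2.contourArea)
P=np.array([onz("wrist",u,v,8,s)[:2] for u,v in c[:,0]],np.float32);print(cv2.minAreaRect(P))
E
```

```text
clock: 5.53
position: [514.5, -135.4, 149.3]
ee_rot: [-0.5, -0.5, 0.5, 0.5]
contact_force: [-0.6, 1.3, -0.5]
gripper_width: 9.0
pos [ 514.5 -135.4  149.3] F [-0.6  1.3 -0.5] w 9.0 t 5.5333
[ 260  123  125  106 8104]
((516.1558227539062, -136.30853271484375), (98.64885711669922, 98.64997100830078), 77.22486877441406)
```

View pics/w7.png

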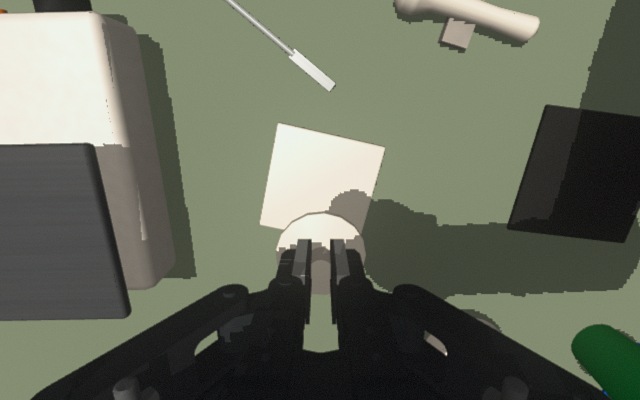

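```bash
python3 -m creep '[[[1.3,-0.6,-10],[0,0,0],-1],[[1.3,-0.6,-28],[0,0,0],-1],[[1.3,-0.6,-50],[0,0,0],-1],[[1.3,-0.6,-72],[0,0,0],-1],[[1.3,-0.6,-92],[0,0,0],-1],[[1.3,-0.6,-107],[0,0,0],-1],[[1.3,-0.6,-116],[0,0,0],-1],[[1.3,-0.6,-121],[0,0,0],-1],[[1.3,-0.6,-124],[0,0,0],-1],[[1.3,-0.6,-124],[0,0,0],-1],[[1.3,-0.6,-124],[0,0,0],-1]]'
```

```text
clock: 6.5
position: [517.4, -135.3, 25.9]
ee_rot: [0.5, 0.5, -0.5, -0.5]
contact_force: [-0.1, -1.5, -1.0]
gripper_width: 8.6
```

```bash
python3 - <<'E'
from h import *
s,p,W=snap("w8")
for i in range(3): print(arm.read_state()["position"])
x,y,_=s["position"]
circ(W,x,y,35,14,32)
print(W[200:262:4,320].round(0).tolist())
E
```

```text
pos [ 517.4 -135.3   25.9] F [-0.1 -1.5 -1. ] w 8.6 t 6.5
[ 517.45765081 -135.32431747   26.10983828]
[ 517.45765081 -135.32431747   26.10983828]
[ 517.45765081 -135.32431747   26.10983828]
band 14-32 n2512 mean [ 505.5 -135.6   25.8] circ 517.2 -135.8 d 45.9 px [321. 233.]
[[494.0, -136.0, 9.0], [496.0, -136.0, 8.0], [498.0, -136.0, 9.0], [495.0, -136.0, 24.0], [497.0, -136.0, 25.0], [499.0, -136.0, 25.0], [501.0, -136.0, 26.0], [502.0, -136.0, 27.0], [505.0, -136.0, 26.0], [507.0, -136.0, 26.0], [508.0, -136.0, 28.0], [511.0, -136.0, 26.0], [512.0, -136.0, 29.0], [512.0, -136.0, 33.0], [512.0, -136.0, 37.0], [512.0, -136.0, 41.0]]
```

View pics/w8.png

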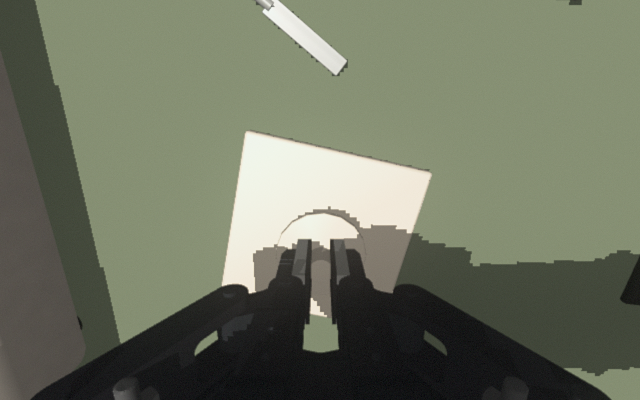

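```bash
python3 -m creep '[[[-1,-0.2,-2],[0,0,0],-1],[[-1,-0.2,-4],[0,0,0],-1],[[-1,-0.2,-5.5],[0,0,0],-1],[[-1,-0.2,-7],[0,0,0],-1],[[-1,-0.2,-8],[0,0,0],-1],[[-1,-0.2,-8.5],[0,0,0],-1],[[-1,-0.2,-9],[0,0,0],-1],[[-1,-0.2,-9],[0,0,0],-1]]'
```

```text
clock: 7.22
position: [515.6, -135.6, 16.5]
ee_rot: [-0.5, -0.5, 0.5, 0.5]
contact_force: [-2.1, 0.5, 2.0]
gripper_width: 8.7
```

```bash
python3 - <<'E'
from h import *
s,p,W=snap("w9")
x,y,_=s["position"]
circ(W,x,y,35,12,30)
print(W[196:240:4,320].round(1).tolist())
E
python3 -m creep '[[[0,0,-0.4],[0,0,0],-1],[[0,0,-0.8],[0,0,0],-1]]'
```

```text
pos [ 515.6 -135.6   16.5] F [-2.1  0.5  2. ] w 8.7 t 7.2167
band 12-30 n3031 mean [ 504.4 -135.9   18.2] circ 515.5 -136.1 d 45.8 px [321. 236.]
[[486.8, -136.2, 8.5], [488.8, -136.2, 9.1], [491.3, -136.2, 7.7], [493.4, -136.2, 7.9], [493.4, -136.2, 14.0], [494.8, -136.2, 15.9], [496.8, -136.2, 16.1], [499.1, -136.2, 15.7], [499.9, -136.2, 18.8], [502.9, -136.2, 16.6], [504.9, -136.2, 17.0]]
clock: 7.43
position: [515.6, -135.6, 16.4]
ee_rot: [-0.5, -0.5, 0.5, 0.5]
contact_force: [-2.9, 0.7, 11.6]
gripper_width: 8.9
```

```bash
python3 -m creep '[[[0,0,0.7],[0,0,0],-1],[[0,0,0.7],[0,0,0],-0.8],[[0,0,0.7],[0,0,0],-0.5],[[0,0,0.7],[0,0,0],-0.3],[[0,0,0.7],[0,0,0],-0.3],[[0,0,0.7],[0,0,0],-0.3],[[0,0,5],[0,0,0],-0.3],[[0,0,15],[0,0,0],-0.3],[[0,0,35],[0,0,0],-0.3],[[0,0,65],[0,0,0],-0.3],[[0,0,100],[0,0,0],-0.3],[[0,0,130],[0,0,0],-0.3]]';  python3 - <<'E'
from h import *
s,p,W=snap("w10")
circ(W,515,-136,35,12,35);circ(W,515,-136,35,26,35)
E
```

```text
clock: 8.43
position: [515.9, -135.7, 148.5]
ee_rot: [0.5, 0.5, -0.5, -0.499]
contact_force: [1.2, 0.7, 0.4]
gripper_width: 29.7
pos [ 515.9 -135.7  148.5] F [1.2 0.7 0.4] w 29.7 t 8.4333
band 12-35 n1896 mean [ 515.1 -135.8   17.9] circ 516.3 -135.8 d 45.9 px [321. 187.]
band 26-35 n160 mean [ 515.7 -135.8   31. ] circ 516.2 -135.8 d 12.1 px [321. 192.]
```

View pics/w10.png

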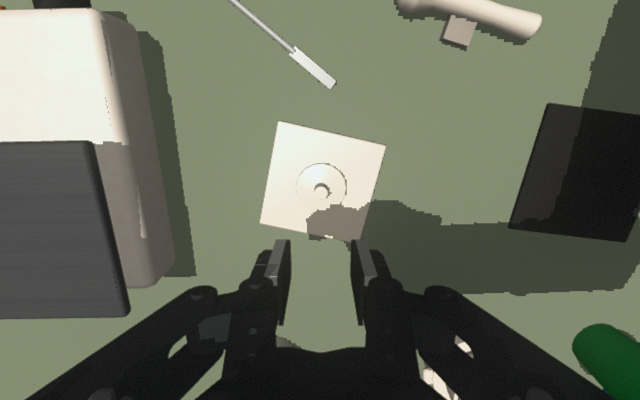

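```bash
python3 -m creep '[[[15,13,0],[0,0,0],0.7],[[40,34,0],[0,0,0],0.7],[[70,59,0],[0,0,0],0.7],[[100,85,0],[0,0,0],0.7],[[130,110,0],[0,0,0],0.7],[[155,131,0],[0,0,0],0.7],[[172,145,0],[0,0,0],0.7],[[179.6,151.9,0],[0,0,0],0.7],[[179.6,151.9,-10],[0,0,0],0.7],[[179.6,151.9,-20],[0,0,0],0.7],[[179.6,151.9,-20],[0,0,0],0.7],[[179.6,151.9,-20],[0,0,0],0.7]]';  python3 - <<'E'
from h import *
s,p,W=snap("w11")
circ(W,695,16,40,95,103);circ(W,695,16,40,70,77)
x,y,z=s["position"]
for u in range(230,420,6):
    col=W[:,u]; m=(abs(col[:,1]-y)<60)&(col[:,2]>z-5)&(col[:,2]<z+60)&(col[:,0]<x+15)
    if m.any(): print(u,col[m][:,2].min().round(0),col[m][0].round(0),end=' ')
E
```

```text
clock: 9.48
position: [693.5, 15.0, 124.3]
ee_rot: [-0.5, -0.499, 0.501, 0.501]
contact_force: [0.5, 0.4, -0.2]
gripper_width: 72.9
pos [693.5  15.  124.3] F [ 0.5  0.4 -0.2] w 72.9 t 9.4833
band 95-103 n2436 mean [694.7  16.1  99.2] circ 695.4 16.3 d 52.1 px [323. 236.]
band 70-77 n1282 mean [702.8  16.   72.1] circ 696.8 16.0 d 40.0 px [322. 232.]
230 138.0 [682. -26. 138.] 236 138.0 [682. -24. 138.] 242 134.0 [684. -22. 135.] 398 133.0 [686.  51. 133.] 404 138.0 [683.  53. 138.] 410 137.0 [683.  55. 138.] 416 140.0 [683.  57. 140.]
```

View pics/w11.png

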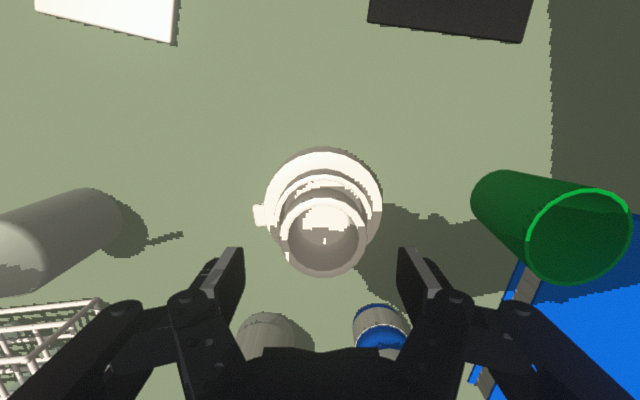

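```bash
python3 -m creep '[[[1.9,1.3,-8],[0,0,0],0.7],[[1.9,1.3,-22],[0,0,0],0.7],[[1.9,1.3,-36],[0,0,0],0.7],[[1.9,1.3,-45],[0,0,0],0.7],[[1.9,1.3,-50],[0,0,0],0.7],[[1.9,1.3,-51],[0,0,0],0.7],[[1.9,1.3,-51],[0,0,0],0.7],[[1.9,1.3,-51],[0,0,0],0.7]]';  python3 - <<'E'
from h import *
s,p,W=snap("w12")
circ(W,695,16,27,90,103)
x,y,z=s["position"]
for u in range(230,420,6):
    col=W[:,u]; m=(abs(col[:,1]-y)<60)&(col[:,2]>z-5)&(col[:,2]<z+60)&(col[:,0]<x+15)&(abs(col[:,1]-y)>33)
    if m.any(): print(u,col[m][:,2].min().round(0),end=' ')
E
```

```text
clock: 10.2
position: [697.8, 17.6, 75.4]
ee_rot: [0.5, 0.5, -0.5, -0.5]
contact_force: [-0.4, 0.7, -0.1]
gripper_width: 72.4
pos [697.8  17.6  75.4] F [-0.4  0.7 -0.1] w 72.4 t 10.2
band 90-103 n5601 mean [694.9  16.   97.9] circ 695.5 15.7 d 52.5 px [318. 272.]
230 89.0 236 89.0 242 86.0 254 72.0 398 85.0 404 88.0 410 89.0 416 91.0
```

View pics/w12.png

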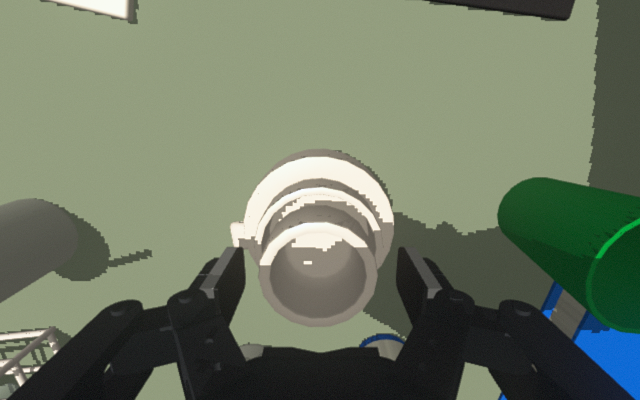

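```bash
python3 -m creep '[[[-2,-1.5,-2],[0,0,0],0.7],[[-2,-1.5,-4],[0,0,0],0.7],[[-2,-1.5,-4],[0,0,0],0.7],[[-2,-1.5,-4],[0,0,0],0.5],[[-2,-1.5,-4],[0,0,0],0.3],[[-2,-1.5,-4],[0,0,0],0.1],[[-2,-1.5,-4],[0,0,0],0],[[-2,-1.5,-4],[0,0,0],-0.3],[[-2,-1.5,-4],[0,0,0],-1],[[-2,-1.5,-4],[0,0,0],-1],[[-2,-1.5,-4],[0,0,0],-1],[[-2,-1.5,-4],[0,0,0],-1]]';  python3 - <<'E'
from h import *
s,p,W=snap("w13")
circ(W,695,16,27,90,103)
cv2.imwrite("pics/w13z.png",cv2.resize(p[150:350,200:440,::-1],None,fx=3,fy=3))
E
```

```text
clock: 11.25
position: [695.4, 16.2, 71.0]
ee_rot: [0.5, 0.5, -0.5, -0.5]
contact_force: [-0.2, 0.2, 3.7]
gripper_width: 50.8
pos [695.4  16.2  71. ] F [-0.2  0.2  3.7] w 50.8 t 11.25
band 90-103 n6222 mean [694.9  15.9  97.7] circ 695.0 16.0 d 54.0 px [321. 282.]
```

View pics/w13z.png

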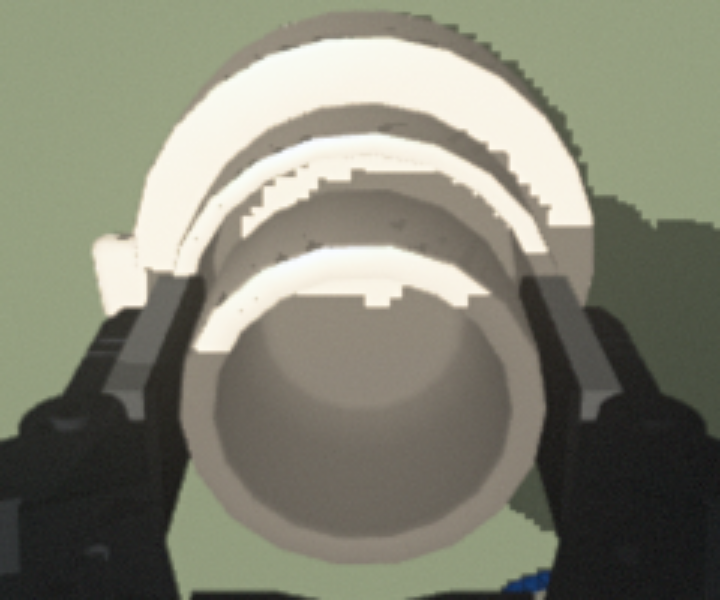

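```bash
python3 -m creep '[[[0,0,2],[0,0,0],-1],[[0,0,5],[0,0,0],-1],[[0,0,10],[0,0,0],-1],[[0,0,17],[0,0,0],-1],[[0,0,27],[0,0,0],-1],[[0,0,40],[0,0,0],-1],[[0,0,53],[0,0,0],-1],[[0,0,66],[0,0,0],-1],[[0,0,78],[0,0,0],-1],[[0,0,86],[0,0,0],-1],[[0,0,90],[0,0,0],-1],[[0,0,90],[0,0,0],-1]]';  python3 - <<'E'
from h import *
s,p,W=snap("w14")
x,y,z=s["position"]
circ(W,x,y,27,z+18,z+33)
circ(W,695,16,40,70,77)
E
```

```text
clock: 12.3
position: [695.7, 16.2, 162.0]
ee_rot: [0.5, 0.501, -0.499, -0.5]
contact_force: [0.8, 0.3, -0.8]
gripper_width: 51.3
pos [695.7  16.2 162. ] F [ 0.8  0.3 -0.8] w 51.3 t 12.3
band 179.96879114997446-194.96879114997446 n6469 mean [695.2  16.  188.4] circ 695.7 16.2 d 54.0 px [321. 282.]
band 70-77 n961 mean [682.6  16.2  73.5] circ 694.9 16.2 d 65.7 px [321. 185.]
```

View pics/w14.png

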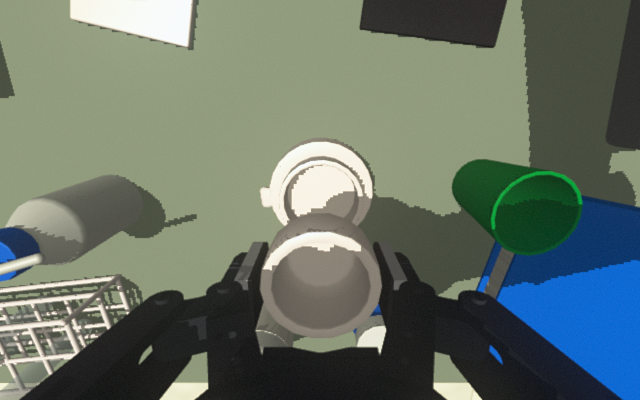

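```bash
python3 -m creep '[[[-2,7,0],[0,0,0],-1],[[-7,22,0],[0,0,0],-1],[[-14,44,0],[0,0,0],-1],[[-23,72,0],[0,0,0],-1],[[-32,102,0],[0,0,0],-1],[[-42,133,0],[0,0,0],-1],[[-52,164,0],[0,0,0],-1],[[-61,195,0],[0,0,0],-1],[[-70,224,0],[0,0,0],-1],[[-78,248,0],[0,0,0],-1],[[-84,267,0],[0,0,0],-1],[[-88,280,0],[0,0,0],-1]]'
python3 -m creep '[[[-4,13,0],[0,0,0],-1],[[-9,29,0],[0,0,0],-1],[[-13,43,0],[0,0,0],-1],[[-16,53,0],[0,0,0],-1],[[-18,59,0],[0,0,0],-1],[[-18.7,60,0],[0,0,0],-1],[[-18.7,60,0],[0,0,0],-1]]';  python3 - <<'E'
from h import *
s,p,W=snap("w15")
x,y,z=s["position"]
circ(W,589,356,75,61,71)
E
```

```text
clock: 13.35
position: [605.2, 299.2, 159.7]
ee_rot: [-0.499, -0.5, 0.501, 0.5]
contact_force: [-0.2, -0.2, 0.2]
gripper_width: 50.8
clock: 13.93
position: [588.4, 356.2, 160.4]
ee_rot: [-0.5, -0.5, 0.5, 0.5]
contact_force: [-0.5, 0.2, -0.5]
gripper_width: 50.9
pos [588.4 356.2 160.4] F [-0.5  0.2 -0.5] w 50.9 t 13.9333
band 61-71 n10678 mean [575.1 355.4  66.3] circ 589.3 355.6 d 109.8 px [320. 183.]
```

View pics/w15.png

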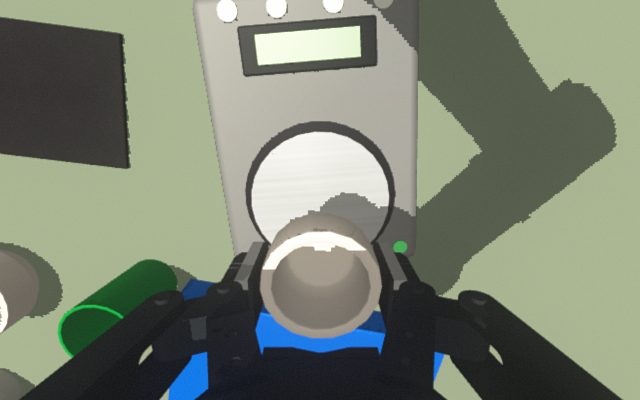

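```bash
python3 -m creep '[[[0.5,-0.5,-6],[0,0,0],-1],[[0.5,-0.5,-18],[0,0,0],-1],[[0.5,-0.5,-34],[0,0,0],-1],[[0.5,-0.5,-48],[0,0,0],-1],[[0.5,-0.5,-59],[0,0,0],-1],[[0.5,-0.5,-66],[0,0,0],-1],[[0.5,-0.5,-69],[0,0,0],-1],[[0.5,-0.5,-69],[0,0,0],-1],[[0.5,-0.5,-69],[0,0,0],-1]]';  python3 - <<'E'
from h import *
s,p,W=snap("w16")
x,y,z=s["position"]
circ(W,x,y,29,z+20,z+33)
circ(W,589,356,75,61,71)
E
```

```text
clock: 14.73
position: [589.4, 355.8, 91.9]
ee_rot: [0.5, 0.5, -0.5, -0.5]
contact_force: [-0.0, -0.0, -0.8]
gripper_width: 51.1
pos [589.4 355.8  91.9] F [-0.  -0.  -0.8] w 51.1 t 14.7333
band 111.9210107157348-124.9210107157348 n6221 mean [588.6 355.5 118.9] circ 588.3 355.8 d 57.1 px [321. 282.]
band 61-71 n13962 mean [565.4 355.3  66.3] circ 589.0 355.4 d 109.5 px [320. 195.]
```

```bash
python3 -m creep '[[[0,0,-2],[0,0,0],-1],[[0,0,-4],[0,0,0],-1],[[0,0,-5],[0,0,0],-1],[[0,0,-6],[0,0,0],-1],[[0,0,-6.7],[0,0,0],-1],[[0,0,-7.3],[0,0,0],-1],[[0,0,-7.3],[0,0,0],-1]]'
```

```text
clock: 15.37
position: [588.9, 355.6, 84.1]
ee_rot: [-0.5, -0.5, 0.5, 0.5]
contact_force: [0.1, -0.6, -0.2]
gripper_width: 51.0
```

```bash
python3 -m creep '[[[0,0,-0.4],[0,0,0],-1],[[0,0,-0.8],[0,0,0],-1],[[0,0,-0.8],[0,0,0],-1]]'
```

```text
clock: 15.62
position: [589.1, 355.7, 83.7]
ee_rot: [0.5, 0.5, -0.5, -0.5]
contact_force: [-0.3, -0.2, 0.4]
gripper_width: 50.7
```

```bash
python3 -m creep '[[[0,0,-0.4],[0,0,0],-1],[[0,0,-0.8],[0,0,0],-1],[[0,0,-0.8],[0,0,0],-1]]'; python3 - <<'E'
from h import *
s,p,W=snap("w17")
x,y,z=s["position"]
circ(W,x,y,29,z+20,z+33)
E
```

```text
clock: 15.87
position: [589.1, 355.7, 83.6]
ee_rot: [0.5, 0.5, -0.5, -0.5]
contact_force: [-1.0, -1.3, 4.8]
gripper_width: 50.8
pos [589.1 355.7  83.6] F [-1.  -1.3  4.8] w 50.8 t 15.8667
band 103.64737747415647-116.64737747415647 n6211 mean [588.3 355.5 110.7] circ 588.4 355.7 d 57.4 px [321. 282.]
```

```bash
python3 -m creep '[[[0,0,0.3],[0,0,0],0.22],[[0,0,0.3],[0,0,0],0.3],[[0,0,0.3],[0,0,0],0.5],[[0,0,0.3],[0,0,0],0.7],[[0,0,0.3],[0,0,0],0.8],[[0,0,0.3],[0,0,0],0.8],[[0,0,8],[0,0,0],0.8],[[0,0,20],[0,0,0],0.8],[[0,0,40],[0,0,0],0.8],[[0,0,65],[0,0,0],0.8],[[0,0,90],[0,0,0],0.8],[[0,0,90],[0,0,0],0.8]]';  python3 - <<'E'
from h import *
s,p,W=snap("w18")
circ(W,589,356,35,105,120)
circ(W,589,356,75,61,71)
E
```

```text
clock: 16.92
position: [592.1, 357.5, 181.1]
ee_rot: [0.501, 0.505, -0.496, -0.499]
contact_force: [1.5, 0.7, 0.7]
gripper_width: 76.8
pos [592.1 357.5 181.1] F [1.5 0.7 0.7] w 76.8 t 16.9167
band 105-120 n1728 mean [588.9 355.6 111.4] circ 589.6 355.7 d 52.0 px [317. 204.]
band 61-71 n8294 mean [579.1 355.3  66.3] circ 589.6 355.2 d 110.3 px [317. 176.]
```

View pics/w18.png

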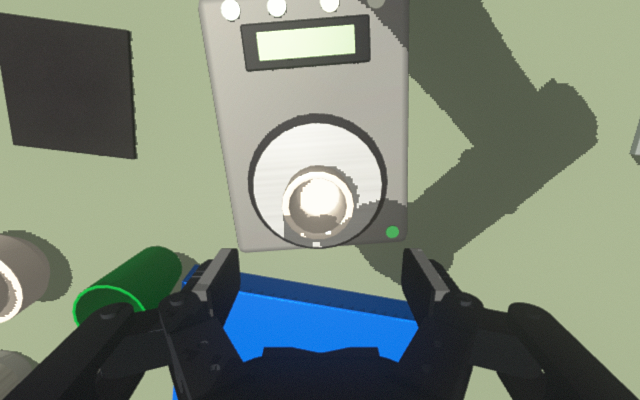

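```bash
python3 -m creep '[[[4,-12,0],[0,0,0],1],[[12,-38,0],[0,0,0],1],[[22,-72,0],[0,0,0],1],[[34,-108,0],[0,0,0],1],[[45,-144,0],[0,0,0],1],[[56,-180,0],[0,0,0],1],[[68,-216,0],[0,0,0],1],[[79,-252,0],[0,0,0],1],[[89,-286,0],[0,0,0],1],[[97,-312,0],[0,0,0],1],[[103,-330,0],[0,0,0],1],[[106,-339.5,0],[0,0,0],1]]'
python3 -m creep '[[[0,0,-10],[0,0,0],1],[[0,0,-30],[0,0,0],1],[[0,0,-50],[0,0,0],1],[[0,0,-63],[0,0,0],1],[[0,0,-68],[0,0,0],1],[[0,0,-70],[0,0,0],1],[[0,0,-70],[0,0,0],1],[[0,0,-70],[0,0,0],1]]';  python3 - <<'E'
from h import *
s,p,W=snap("w19")
circ(W,695,16,42,68,77)
x,y,z=s["position"]
for u in list(range(200,260,5))+list(range(380,440,5)):
    col=W[:,u]; m=(abs(col[:,1]-y)<60)&(col[:,2]>z-5)&(col[:,2]<z+60)&(col[:,0]<x+15)&(abs(col[:,1]-y)>33)
    if m.any(): print(u,col[m][0].round(0),end=' ')
E
```

```text
clock: 17.97
position: [694.7, 12.5, 171.5]
ee_rot: [-0.501, -0.498, 0.5, 0.501]
contact_force: [-0.2, -0.0, -0.6]
gripper_width: 85.6
clock: 18.63
position: [695.5, 16.8, 103.5]
ee_rot: [0.5, 0.501, -0.5, -0.499]
contact_force: [0.1, -0.1, 0.4]
gripper_width: 85.5
pos [695.5  16.8 103.5] F [ 0.1 -0.1  0.4] w 85.5 t 18.6333
band 68-77 n2680 mean [695.2  16.1  72.9] circ 694.9 16.4 d 66.1 px [320. 230.]
200 [689. -37. 122.] 205 [684. -33. 125.] 210 [685. -33. 120.] 215 [685. -31. 119.] 220 [685. -28. 120.] 225 [685. -26. 120.] 415 [687.  59. 119.] 420 [685.  60. 121.] 425 [684.  62. 121.] 430 [685.  65. 120.] 435 [684.  65. 125.]
```

View pics/w19.png

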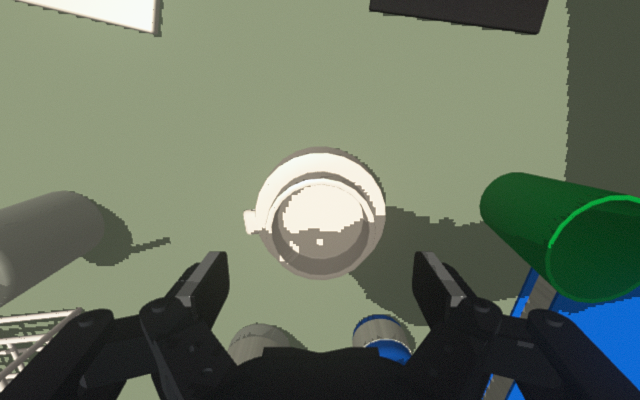

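```bash
python3 -m creep '[[[-0.3,-0.3,-8],[0,0,0],0.9],[[-0.3,-0.3,-22],[0,0,0],0.9],[[-0.3,-0.3,-38],[0,0,0],0.9],[[-0.3,-0.3,-49],[0,0,0],0.9],[[-0.3,-0.3,-54],[0,0,0],0.9],[[-0.3,-0.3,-56],[0,0,0],0.9],[[-0.3,-0.3,-56],[0,0,0],0.8],[[-0.3,-0.3,-56],[0,0,0],0.8],[[-0.3,-0.3,-56],[0,0,0],0.8]]';  python3 - <<'E'
from h import *
s,p,W=snap("w20")
circ(W,695,16,36,65,77)
x,y,z=s["position"]
for u in list(range(200,260,3))+list(range(380,440,3)):
    col=W[:,u]; m=(abs(col[:,1]-y)<60)&(col[:,2]>z-0)&(col[:,2]<z+60)&(col[:,0]<x+15)&(abs(col[:,1]-y)>36)
    if m.any(): print(u,col[m][0].round(0),end=' ')
cv2.imwrite("pics/w20z.png",cv2.resize(p[150:350,200:440,::-1],None,fx=3,fy=3))
E
```

```text
clock: 19.43
position: [695.4, 15.9, 47.7]
ee_rot: [0.5, 0.501, -0.499, -0.5]
contact_force: [-0.1, 0.3, 1.0]
gripper_width: 77.0
pos [695.4  15.9  47.7] F [-0.1  0.3  1. ] w 77.0 t 19.4333
band 65-77 n6541 mean [696.1  16.1  71.8] circ 695.2 16.2 d 66.8 px [322. 281.]
200 [688. -37.  69.] 203 [688. -36.  68.] 206 [688. -35.  66.] 209 [689. -34.  64.] 212 [688. -33.  65.] 215 [685. -30.  69.] 218 [684. -29.  66.] 221 [684. -29.  63.] 224 [684. -28.  62.] 227 [690. -31.  49.] 230 [690. -29.  48.] 233 [684. -24.  62.] 236 [684. -26.  48.] 239 [677. -24.  49.] 242 [674. -22.  48.] 245 [672. -21.  49.] 248 [689. -20.  50.] 395 [687.  52.  50.] 398 [671.  53.  49.] 401 [674.  54.  48.] 404 [678.  56.  49.] 407 [682.  58.  49.] 410 [685.  56.  61.] 413 [684.  57.  62.] 416 [685.  59.  61.] 419 [684.  60.  63.] 422 [684.  60.  65.] 425 [685.  61.  68.] 428 [684.  61.  72.] 431 [688.  65.  65.] 434 [688.  66.  66.] 437 [689.  67.  67.]
```

View pics/w20z.png

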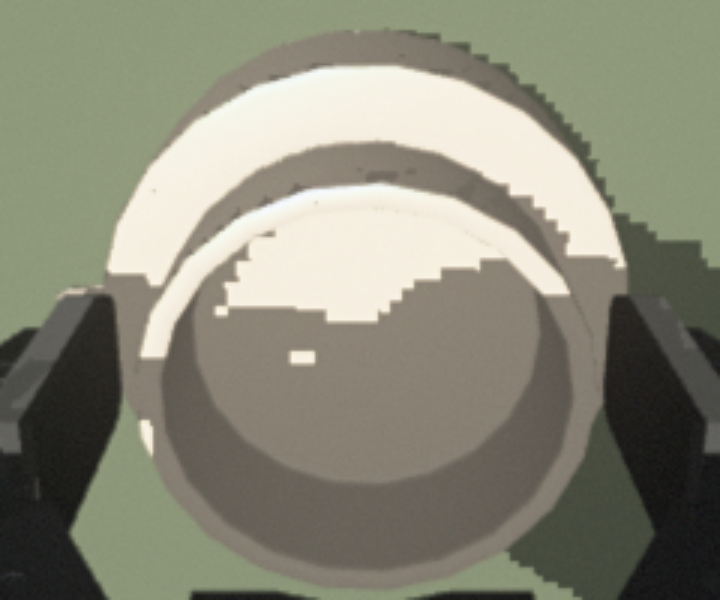

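```bash
python3 -m creep '[[[0,0.2,-1.5],[0,0,0],0.8],[[0,0.2,-2],[0,0,0],0.7],[[0,0.2,-2],[0,0,0],0.6],[[0,0.2,-2],[0,0,0],0.5],[[0,0.2,-2],[0,0,0],0.2],[[0,0.2,-2],[0,0,0],-0.3],[[0,0.2,-2],[0,0,0],-1],[[0,0.2,-2],[0,0,0],-1],[[0,0.2,-2],[0,0,0],-1],[[0,0.2,-2],[0,0,0],-1]]'; python3 - <<'E'
from h import *
s,p,W=snap("w21")
circ(W,695,16,36,65,77)
cv2.imwrite("pics/w21z.png",cv2.resize(p[150:350,200:440,::-1],None,fx=3,fy=3))
E
```

```text
clock: 20.32
position: [694.8, 15.6, 45.2]
ee_rot: [0.5, 0.5, -0.5, -0.5]
contact_force: [-1.6, -3.8, 5.5]
gripper_width: 64.5
pos [694.8  15.6  45.2] F [-1.6 -3.8  5.5] w 64.5 t 20.3167
band 65-77 n7119 mean [695.7  15.4  71.6] circ 693.5 16.0 d 71.1 px [321. 284.]
```

View pics/w21z.png

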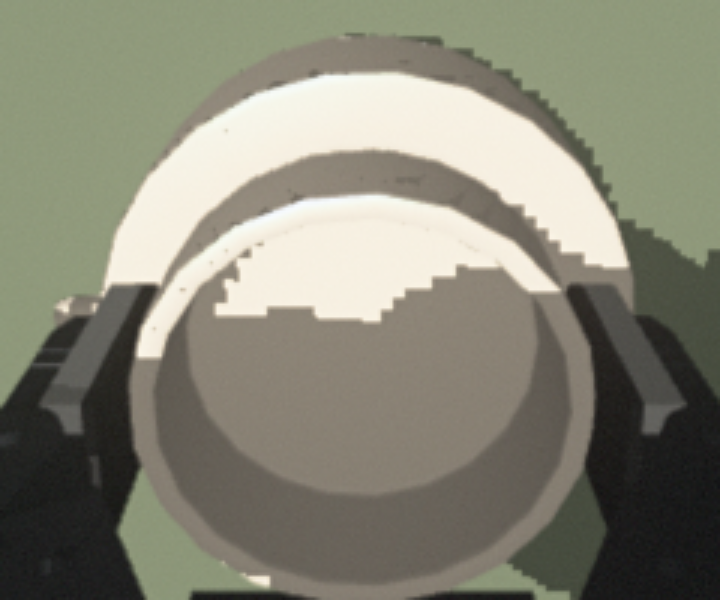

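```bash
python3 -m creep '[[[0,0,1],[0,0,0],-1],[[0,0,3],[0,0,0],-1],[[0,0,6],[0,0,0],-1],[[0,0,11],[0,0,0],-1],[[0,0,18],[0,0,0],-1],[[0,0,30],[0,0,0],-1],[[0,0,47],[0,0,0],-1],[[0,0,67],[0,0,0],-1],[[0,0,88],[0,0,0],-1],[[0,0,106],[0,0,0],-1],[[0,0,118],[0,0,0],-1],[[0,0,122],[0,0,0],-1]]';  python3 - <<'E'
from h import *
s,p,W=snap("w22")
x,y,z=s["position"]
circ(W,x,y,40,z+20,z+33)
circ(W,695,16,60,46,54)
E
```

```text
clock: 21.37
position: [696.0, 16.3, 170.5]
ee_rot: [0.501, 0.502, -0.498, -0.499]
contact_force: [-0.1, 0.2, -0.6]
gripper_width: 64.4
pos [696.   16.3 170.5] F [-0.1  0.2 -0.6] w 64.4 t 21.3667
band 190.45284790934062-203.45284790934062 n7431 mean [696.3  15.9 197. ] circ 690.7 16.3 d 77.7 px [321. 283.]
band 46-54 n2872 mean [679.4  13.5  50.1] circ 694.7 12.2 d 95.6 px [317. 171.]
```

View pics/w22.png

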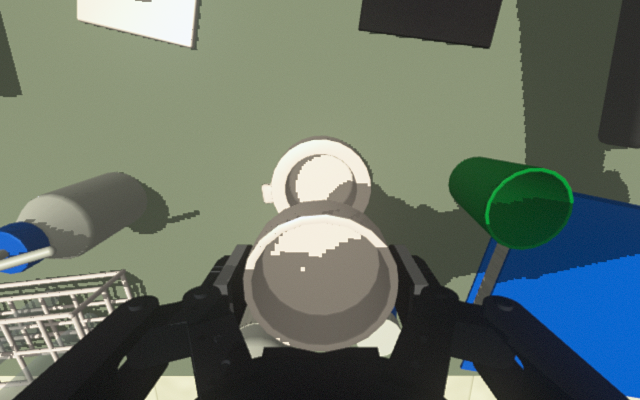

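```bash
python3 -m creep '[[[-9,-3,0],[0,0,0],-1],[[-27,-11,0],[0,0,0],-1],[[-48,-25,0],[0,0,0],-1],[[-70,-44,0],[0,0,0],-1],[[-90,-67,0],[0,0,0],-1],[[-107,-93,0],[0,0,0],-1],[[-120,-121,0],[0,0,0],-1],[[-130,-150,0],[0,0,0],-1],[[-137,-180,0],[0,0,0],-1],[[-143,-210,0],[0,0,0],-1],[[-147,-240,0],[0,0,0],-1],[[-150,-268,0],[0,0,0],-1]]'
python3 -m creep '[[[-2,-26,0],[0,0,0],-1],[[-4,-50,0],[0,0,0],-1],[[-6,-70,0],[0,0,0],-1],[[-8,-85,0],[0,0,0],-1],[[-9,-94,0],[0,0,0],-1],[[-10,-98,0],[0,0,0],-1],[[-10,-98,0],[0,0,0],-1],[[-10,-98,0],[0,0,0],-1]]'; python3 - <<'E'
from h import *
s,p,W=snap("w23")
m=((abs(W[...,2]-88)<8)&(W[...,1]<-250)).astype(np.uint8)
n,l,st,ce=cv2.connectedComponentsWithStats(m);i=1+st[1:,4].argmax();print(st[i])
c=cv2.findContours((l==i).astype(np.uint8),0,1)[0][0]
P=np.array([onz("wrist",u,v,88,s)[:2] for u,v in c[:,0]],np.float32);print(cv2.minAreaRect(P),P.min(0),P.max(0))
np.save("pics/Wp.npy",W)
E
```

```text
clock: 22.42
position: [543.3, -253.2, 165.5]
ee_rot: [-0.499, -0.5, 0.5, 0.501]
contact_force: [-0.4, 0.2, -1.8]
gripper_width: 64.4
clock: 23.08
position: [534.7, -349.3, 166.4]
ee_rot: [-0.5, -0.5, 0.5, 0.5]
contact_force: [-0.1, 1.1, -0.1]
gripper_width: 64.7
pos [ 534.7 -349.3  166.4] F [-0.1  1.1 -0.1] w 64.7 t 23.0833
[  216   110   194   144 20049]
((519.12939453125, -354.1129150390625), (104.9695053100586, 133.3989715576172), 1.1056907176971436) [ 465.65137 -421.54886] [ 572.8812  -286.57907]
```

View pics/w23.png

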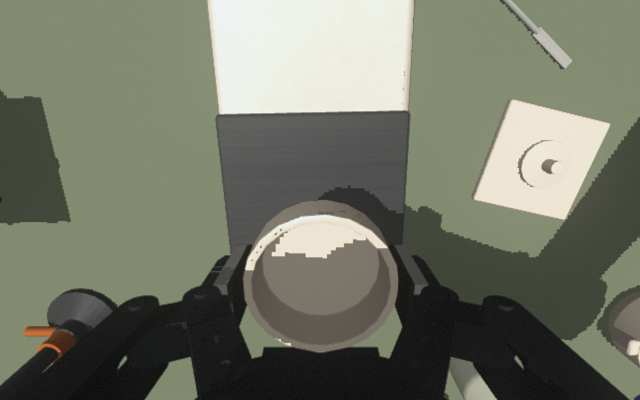

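```bash
python3 -m creep '[[[-0.5,-3,-6],[0,0,0],-1],[[-0.5,-4,-18],[0,0,0],-1],[[-0.5,-4,-34],[0,0,0],-1],[[-0.5,-4,-48],[0,0,0],-1],[[-0.5,-4,-59],[0,0,0],-1],[[-0.5,-4,-65],[0,0,0],-1],[[-0.5,-4,-67],[0,0,0],-1],[[-0.5,-4,-67],[0,0,0],-1],[[-0.5,-4,-67],[0,0,0],-1]]'; python3 - <<'E'
from h import *
s,p,W=snap("w24")
m=((abs(W[...,2]-88)<6)&(W[...,1]<-250)).astype(np.uint8)
n,l,st,ce=cv2.connectedComponentsWithStats(m);i=1+st[1:,4].argmax();print(st[i])
c=cv2.findContours((l==i).astype(np.uint8),0,1)[0][0]
P=np.array([onz("wrist",u,v,88,s)[:2] for u,v in c[:,0]],np.float32);print(cv2.minAreaRect(P),P.min(0),P.max(0))
for x in (480,500,520,540): q=P[abs(P[:,0]-x)<4];print(x,q[:,1].min(),q[:,1].max())
for y in (-400,-375,-350,-325,-300): q=P[abs(P[:,1]-y)<4];print(y,q[:,0].min(),q[:,0].max())
x,y,z=s["position"]
circ(W,x,y,40,z+15,z+33)
E
```

```text
clock: 23.88
position: [534.7, -354.2, 100.2]
ee_rot: [0.5, 0.5, -0.5, -0.5]
contact_force: [-0.6, -0.9, -1.2]
gripper_width: 64.6
pos [ 534.7 -354.2  100.2] F [-0.6 -0.9 -1.2] w 64.6 t 23.8833
[  182   113   276   171 30623]
((513.0250244140625, -354.3459777832031), (92.84821319580078, 132.76327514648438), 1.0315755605697632) [ 465.7489  -421.47272] [ 558.2482 -287.2328]
480 -421.3538 -288.5489
500 -420.978 -288.20703
520 -420.57587 -287.8394
540 -420.1459 -287.44247
-400 467.544 539.5291
-375 467.0945 517.4942
-350 466.64584 509.79868
-325 466.19797 528.9229
-300 465.7512 545.06525
band 115.17492653374686-133.17492653374686 n9179 mean [ 535.9 -354.5  125.1] circ 529.1 -354.1 d 77.7 px [321. 283.]
```

View pics/w24.png

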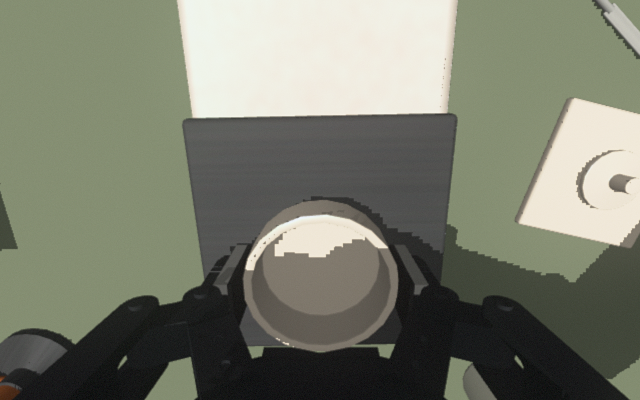

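```bash
python3 -m creep '[[[-0.5,0.2,-2],[0,0,0],-1],[[-0.5,0.2,-4],[0,0,0],-1],[[-0.5,0.2,-6],[0,0,0],-1],[[-0.5,0.2,-7.5],[0,0,0],-1],[[-0.5,0.2,-8.5],[0,0,0],-1],[[-0.5,0.2,-9.3],[0,0,0],-1],[[-0.5,0.2,-9.3],[0,0,0],-1]]'; python3 -m creep '[[[0,0,-0.4],[0,0,0],-1],[[0,0,-0.7],[0,0,0],-1],[[0,0,-0.7],[0,0,0],-1]]'
```

```text
clock: 24.52
position: [533.6, -353.8, 90.1]
ee_rot: [-0.5, -0.5, 0.5, 0.5]
contact_force: [0.3, -0.1, -1.0]
gripper_width: 64.7
clock: 24.77
position: [533.8, -353.8, 90.0]
ee_rot: [0.5, 0.5, -0.5, -0.5]
contact_force: [-0.1, 1.6, 0.9]
gripper_width: 64.5
```

```bash
python3 -m creep '[[[0,0,-0.4],[0,0,0],-1],[[0,0,-0.8],[0,0,0],-1],[[0,0,-0.8],[0,0,0],-1]]'
```

```text
clock: 25.02
position: [533.8, -353.8, 89.9]
ee_rot: [0.5, 0.5, -0.5, -0.5]
contact_force: [-1.9, 0.8, 4.4]
gripper_width: 64.8
```

```bash
python3 -m creep '[[[0,0,0.3],[0,0,0],0.54],[[0,0,0.3],[0,0,0],0.6],[[0,0,0.3],[0,0,0],0.75],[[0,0,0.3],[0,0,0],0.9],[[0,0,0.3],[0,0,0],1],[[0,0,0.3],[0,0,0],1],[[0,0,8],[0,0,0],1],[[0,0,20],[0,0,0],1],[[0,0,40],[0,0,0],1],[[0,0,65],[0,0,0],1],[[0,0,80],[0,0,0],1],[[0,0,80],[0,0,0],1]]';  python3 - <<'E'
from h import *
s,p,W=snap("w25")
circ(W,534,-354,42,112,125)
m=((abs(W[...,2]-88)<6)&(W[...,1]<-250)).astype(np.uint8)
n,l,st,ce=cv2.connectedComponentsWithStats(m);i=1+st[1:,4].argmax()
c=cv2.findContours((l==i).astype(np.uint8),0,1)[0][0]
P=np.array([onz("wrist",u,v,88,s)[:2] for u,v in c[:,0]],np.float32);print(cv2.minAreaRect(P))
E
```

```text
clock: 26.02
position: [536.1, -355.1, 174.9]
ee_rot: [0.503, 0.501, -0.499, -0.496]
contact_force: [0.9, -0.8, 0.7]
gripper_width: 85.1
pos [ 536.1 -355.1  174.9] F [ 0.9 -0.8  0.7] w 85.1 t 26.0167
band 112-125 n2072 mean [ 534.7 -354.2  117.3] circ 534.3 -354.2 d 65.9 px [323. 212.]
((533.6272583007812, -353.88836669921875), (133.8815155029297, 133.4270782470703), 1.0564484596252441)
```

View pics/w25.png

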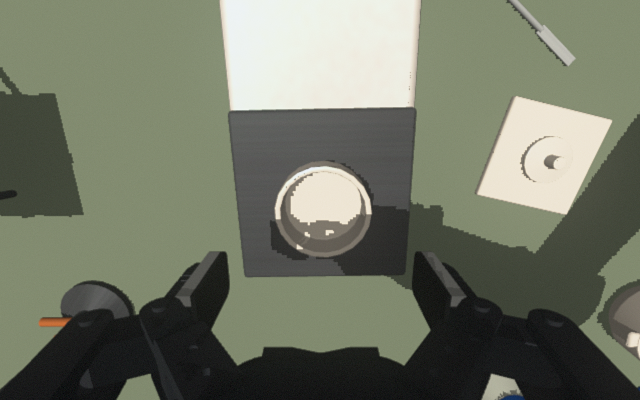

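```bash
python3 -m creep '[[[0,12,0],[0,0,0],-0.05],[[1,38,0],[0,0,0],-0.05],[[3,74,0],[0,0,0],-0.05],[[5,114,0],[0,0,0],-0.05],[[8,154,0],[0,0,0],-0.05],[[14,194,0],[0,0,0],-0.05],[[24,232,0],[0,0,0],-0.05],[[38,268,0],[0,0,0],-0.05],[[56,302,0],[0,0,0],-0.05],[[78,332,0],[0,0,0],-0.05],[[100,358,0],[0,0,0],-0.05],[[120,378,0],[0,0,0],-0.05]]'
python3 -m creep '[[[18,15,0],[0,0,0],-0.05],[[31,24,-10],[0,0,0],-0.05],[[39,29,-30],[0,0,0],-0.05],[[41,30,-50],[0,0,0],-0.05],[[41,30,-65],[0,0,0],-0.05],[[41,30,-75],[0,0,0],-0.05],[[41,30,-80],[0,0,0],-0.05],[[41,30,-80],[0,0,0],-0.05],[[41,30,-80],[0,0,0],-0.05]]'; python3 - <<'E'
from h import *
s,p,W=snap("w26")
circ(W,695,16,60,46,54)
m=(np.hypot(W[...,0]-695,W[...,1]-16)<60)&(abs(W[...,2]-50)<3)
q=W[m]
for x in (680,690,700): r=q[abs(q[:,0]-x)<2];print(x,np.sort(r[:,1])[[0,-1]], [ (r[r[:,1]<16][:,1].max()),(r[r[:,1]>16][:,1].min())])
E
```

```text
clock: 27.07
position: [653.5, 27.4, 167.7]
ee_rot: [-0.499, -0.5, 0.501, 0.5]
contact_force: [-0.5, -0.8, -0.1]
gripper_width: 40.6
clock: 27.82
position: [694.8, 54.3, 89.2]
ee_rot: [0.5, 0.5, -0.5, -0.5]
contact_force: [-0.2, 0.0, 0.6]
gripper_width: 40.5
pos [694.8  54.3  89.2] F [-0.2  0.   0.6] w 40.5 t 27.8167
band 46-54 n6982 mean [687.7  14.6  50. ] circ 696.1 12.4 d 95.8 px [257. 214.]
680 [-24.7765227  57.3528424] [np.float64(-9.528994422126878), np.float64(42.66003162583806)]
690 [-34.33811919  59.26530382] [np.float64(-13.769642268240737), np.float64(46.70762187557791)]
700 [-35.12062823  59.35118878] [np.float64(-13.491841622233146), np.float64(46.627831853247834)]
```

View pics/w26.png

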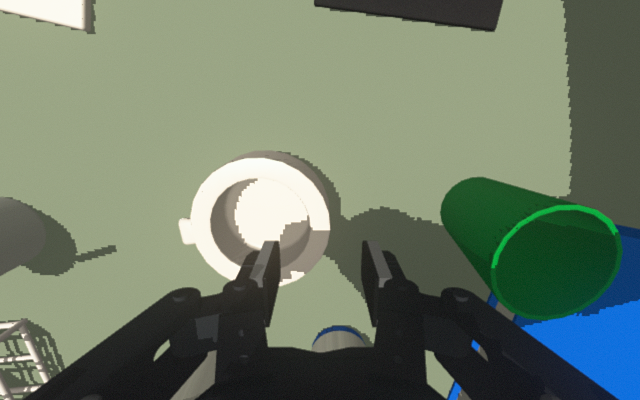

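```bash
python3 -m creep '[[[0.4,-0.6,-7],[0,0,0],-0.05],[[0.4,-0.6,-18],[0,0,0],-0.05],[[0.4,-0.6,-32],[0,0,0],-0.05],[[0.4,-0.6,-45],[0,0,0],-0.05],[[0.4,-0.6,-55],[0,0,0],-0.05],[[0.4,-0.6,-61],[0,0,0],-0.05],[[0.4,-0.6,-63],[0,0,0],-0.05],[[0.4,-0.6,-63],[0,0,0],-0.05],[[0.4,-0.6,-63],[0,0,0],-0.05]]'; python3 - <<'E'
from h import *
s,p,W=snap("w27")
cv2.imwrite("pics/w27z.png",cv2.resize(p[150:350,180:440,::-1],None,fx=3,fy=3))
E
```

```text
clock: 28.62
position: [695.5, 53.7, 26.2]
ee_rot: [0.5, 0.5, -0.5, -0.5]
contact_force: [-0.1, -0.2, 0.1]
gripper_width: 40.8
pos [695.5  53.7  26.2] F [-0.1 -0.2  0.1] w 40.8 t 28.6167
```

View pics/w27z.png

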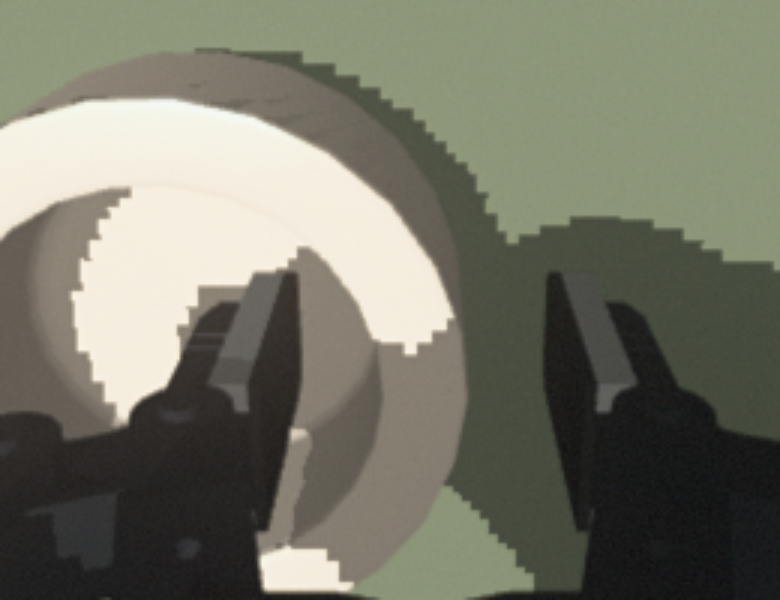

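```bash
python3 -m creep '[[[0,0,0],[0,0,0],-0.2],[[0,0,0],[0,0,0],-0.35],[[0,0,0],[0,0,0],-0.5],[[0,0,0],[0,0,0],-0.6],[[0,0,0],[0,0,0],-0.7],[[0,0,0],[0,0,0],-0.8],[[0,0,0],[0,0,0],-1],[[0,0,0],[0,0,0],-1],[[0,0,0],[0,0,0],-1],[[0,0,0],[0,0,0],-1]]'; python3 - <<'E'
from h import *
s,p,W=snap("w28")
circ(W,695,16,60,46,54)
E
```

```text
clock: 29.5
position: [695.4, 53.5, 26.5]
ee_rot: [0.5, 0.5, -0.5, -0.5]
contact_force: [-1.5, -2.2, 5.6]
gripper_width: 13.3
pos [695.4  53.5  26.5] F [-1.5 -2.2  5.6] w 13.3 t 29.5
band 46-54 n12433 mean [679.8  17.2  50.2] circ 695.7 19.0 d 109.6 px [234. 246.]
```

Gripped at 13.3 mm. Lift slowly and look.

```bash
python3 -m creep '[[[0,0,1],[0,0,0],-1],[[0,0,3],[0,0,0],-1],[[0,0,6],[0,0,0],-1],[[0,0,10],[0,0,0],-1],[[0,0,15],[0,0,0],-1],[[0,0,21],[0,0,0],-1],[[0,0,27],[0,0,0],-1],[[0,0,33],[0,0,0],-1],[[0,0,38],[0,0,0],-1],[[0,0,40],[0,0,0],-1],[[0,0,40],[0,0,0],-1]]'; python3 - <<'E'
from h import *
s,p,W=snap("w29")
z=s["position"][2]
m=(W[...,1]<45)&(np.hypot(W[...,0]-695,W[...,1]-16)<46)&(W[...,2]>z+12)&(W[...,2]<z+35)&(p.min(2)>100)
q=W[m];A=np.c_[q[:,:2]-[695,16],np.ones(len(q))];print(np.linalg.lstsq(A,q[:,2],rcond=None)[0],len(q))
q2=q[(q[:,2]>np.median(q[:,2])-4)];print(q2.mean(0),q2[:,1].min(),q2[:,0].min())
E
```

```text
clock: 30.47
position: [695.5, 53.7, 66.9]
ee_rot: [0.5, 0.5, -0.499, -0.5]
contact_force: [-0.5, 1.0, -2.3]
gripper_width: 13.3
pos [695.5  53.7  66.9] F [-0.5  1.  -2.3] w 13.3 t 30.4667
[1.74138678e-02 6.86436137e-04 9.04834565e+01] 8346
[674.36221617   3.84401497  90.40856576] -29.917794497727456 651.5120866129074
```

View pics/w29.png

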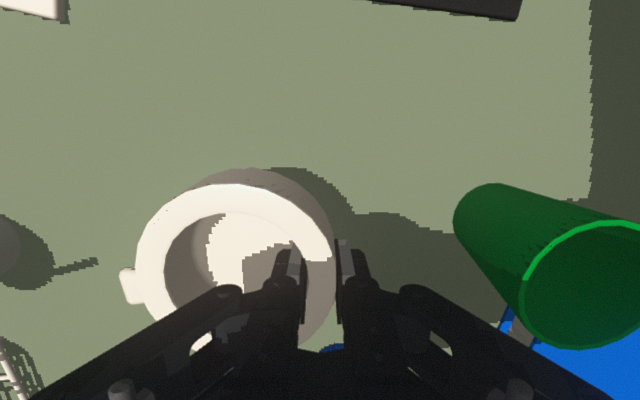

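```bash
python3 -m creep '[[[-7,2,2],[0,0,0],-1],[[-21,8,6],[0,0,0],-1],[[-41,17,12],[0,0,0],-1],[[-64,29,18],[0,0,0],-1],[[-87,42,22],[0,0,0],-1],[[-110,56,25],[0,0,0],-1],[[-132,69,25],[0,0,0],-1],[[-151,81,25],[0,0,0],-1],[[-167,90,25],[0,0,0],-1],[[-179,97,25],[0,0,0],-1],[[-186,101,25],[0,0,0],-1],[[-187.4,101.6,25],[0,0,0],-1]]'; python3 -m creep '[[[0,0,0],[0,0,0],-1],[[0,0,0],[0,0,0],-1]]'; python3 - <<'E'
from h import *
s,p,W=snap("w30")
m=((p.max(2)<75)&(abs(W[...,2]-5)<8)).astype(np.uint8)
n,l,st,ce=cv2.connectedComponentsWithStats(m)
for i in np.argsort(-st[1:,4])[:3]+1:
    c=cv2.findContours((l==i).astype(np.uint8),0,1)[0][0]
    P=np.array([onz("wrist",u,v,5,s)[:2] for u,v in c[:,0]],np.float32);print(st[i],cv2.minAreaRect(P),cv2.boxPoints(cv2.minAreaRect(P)).round(1).tolist())
E
```

```text
clock: 31.52
position: [506.6, 155.7, 91.0]
ee_rot: [-0.5, -0.5, 0.5, 0.5]
contact_force: [0.1, -1.0, -2.9]
gripper_width: 13.0
clock: 31.68
position: [508.4, 155.2, 90.9]
ee_rot: [0.5, 0.5, -0.5, -0.5]
contact_force: [-0.2, -0.8, -2.7]
gripper_width: 12.9
pos [508.4 155.2  90.9] F [-0.2 -0.8 -2.7] w 12.9 t 31.6833
[ 193  114  166  125 9979] ((490.1863098144531, 119.17028045654297), (119.42961883544922, 82.35311889648438), 82.82765197753906) [[441.8999938964844, 65.0999984741211], [523.5999755859375, 54.79999923706055], [538.5, 173.3000030517578], [456.79998779296875, 183.60000610351562]]
[ 455    0  185  107 8999] ((404.528564453125, 309.2144775390625), (136.01260375976562, 65.21383666992188), 89.94648742675781) [[371.8999938964844, 241.1999969482422], [437.1000061035156, 241.1999969482422], [437.20001220703125, 377.20001220703125], [372.0, 377.29998779296875]]
[ 369  192  105  118 3307] ((554.5906372070312, 234.61117553710938), (104.23818969726562, 81.33966064453125), 4.124748229980469) [[499.70001220703125, 271.3999938964844], [505.5, 190.3000030517578], [609.5, 197.8000030517578], [603.5999755859375, 278.8999938964844]]
```

View pics/w30.png

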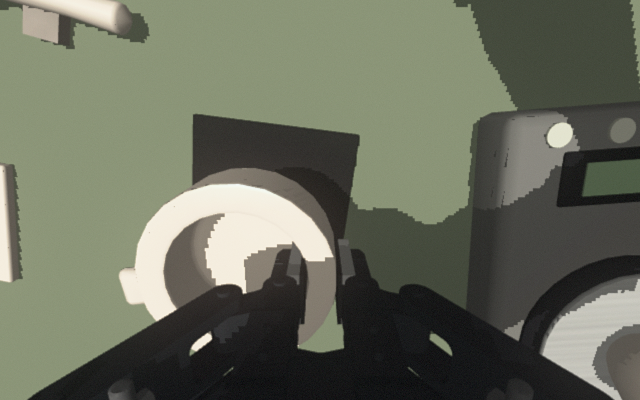

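```bash
python3 -m creep '[[[0.5,-1,-5],[0,0,0],-1],[[0.5,-1,-14],[0,0,0],-1],[[0.5,-1,-25],[0,0,0],-1],[[0.5,-1,-36],[0,0,0],-1],[[0.5,-1,-45],[0,0,0],-1],[[0.5,-1,-50],[0,0,0],-1],[[0.5,-1,-52],[0,0,0],-1],[[0.5,-1,-52],[0,0,0],-1],[[0.5,-1,-52],[0,0,0],-1]]'; python3 - <<'E'
from h import *
s,p,W=snap("w31")
z=s["position"][2]
m=((p.max(2)<75)&(abs(W[...,2]-5)<6)&(W[...,0]<600)&(W[...,1]<190)).astype(np.uint8)
n,l,st,ce=cv2.connectedComponentsWithStats(m)
for i in np.argsort(-st[1:,4])[:1]+1:
    c=cv2.findContours((l==i).astype(np.uint8),0,1)[0][0]
    P=np.array([onz("wrist",u,v,5,s)[:2] for u,v in c[:,0]],np.float32);print(cv2.minAreaRect(P),cv2.boxPoints(cv2.minAreaRect(P)).round(1).tolist())
m=(W[...,1]<140)&(np.hypot(W[...,0]-508,W[...,1]-117)<50)&(abs(W[...,2]-z-23.7)<3)&(p.min(2)>100)
q=W[m];print(np.median(q[:,2]),"min x,y",q.min(0))
for x in (500,505,510): r=q[abs(q[:,0]-x)<2];a=r[:,1];print(x,a.min(),a[a<117].max() if (a<117).any() else 0)
E
```

```text
clock: 32.48
position: [508.5, 154.4, 39.0]
ee_rot: [0.5, 0.5, -0.5, -0.5]
contact_force: [0.6, -0.2, -3.4]
gripper_width: 13.0
pos [508.5 154.4  39. ] F [ 0.6 -0.2 -3.4] w 13.0 t 32.4833
((482.5676574707031, 122.68670654296875), (125.20509338378906, 66.9510498046875), 82.6179428100586) [[441.29998779296875, 64.9000015258789], [507.70001220703125, 56.29999923706055], [523.7999877929688, 180.5], [457.3999938964844, 189.10000610351562]]
62.58552684721471 min x,y [464.64637375  67.24244579  59.70323137]
500 74.565599208389 88.23834568235428
505 67.34196287737278 86.70029168045757
510 67.24244578769236 86.60262828745059
```

View pics/w31.png

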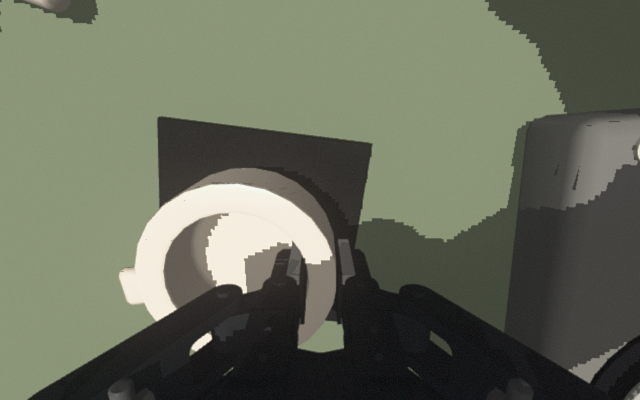

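```bash
python3 -m creep '[[[0.2,0,-1.5],[0,0,0],-1],[[0.2,0,-3],[0,0,0],-1],[[0.2,0,-4.5],[0,0,0],-1],[[0.2,0,-5.7],[0,0,0],-1],[[0.2,0,-6.6],[0,0,0],-1],[[0.2,0,-7.2],[0,0,0],-1],[[0.2,0,-7.2],[0,0,0],-1]]'; python3 -m creep '[[[0,0,-0.4],[0,0,0],-1],[[0,0,-0.7],[0,0,0],-1],[[0,0,-0.7],[0,0,0],-1]]'
```

```text
clock: 33.12
position: [508.4, 154.3, 31.6]
ee_rot: [0.5, 0.5, -0.5, -0.5]
contact_force: [-0.1, -0.1, -2.8]
gripper_width: 13.2
clock: 33.37
position: [508.4, 154.3, 31.5]
ee_rot: [0.5, 0.5, -0.5, -0.5]
contact_force: [-3.1, -0.0, 3.5]
gripper_width: 13.3
```

```bash
python3 -m creep '[[[0,0,0.2],[0,0,0],-0.68],[[0,0,0.2],[0,0,0],-0.6],[[0,0,0.2],[0,0,0],-0.45],[[0,0,0.2],[0,0,0],-0.3],[[0,0,0.2],[0,0,0],-0.05],[[0,0,0.2],[0,0,0],-0.05],[[0,0,0.2],[0,0,0],-0.05]]'; python3 - <<'E'
from h import *
s,p,W=snap("w32")
cv2.imwrite("pics/w32z.png",cv2.resize(p[100:350,120:440,::-1],None,fx=2.4,fy=2.4))
E
```

```text
clock: 33.95
position: [508.5, 154.2, 31.1]
ee_rot: [0.5, 0.5, -0.5, -0.5]
contact_force: [-0.4, -0.0, 0.7]
gripper_width: 40.4
pos [508.5 154.2  31.1] F [-0.4 -0.   0.7] w 40.4 t 33.95
```

View pics/w32z.png

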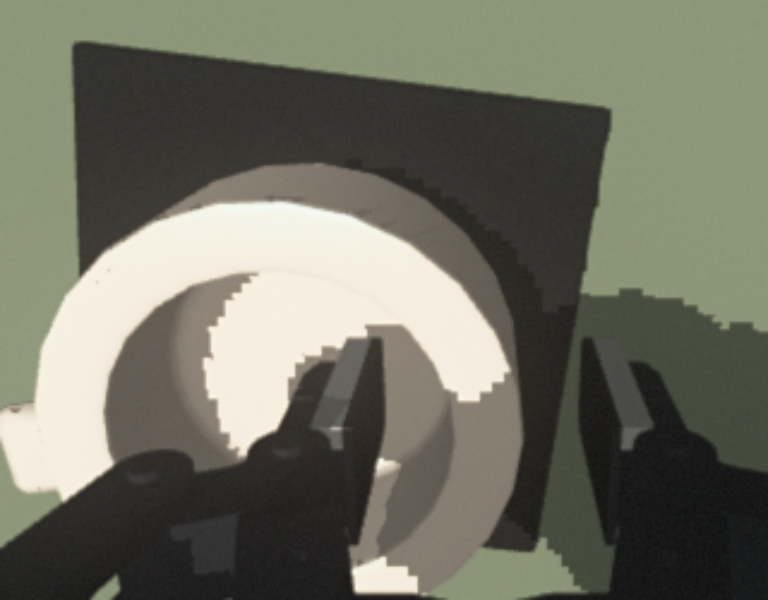

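Fingers clear; raise and check everything.

```bash
python3 -m creep '[[[0,0,4],[0,0,0],-0.05],[[0,0,12],[0,0,0],-0.05],[[0,0,24],[0,0,0],-0.05],[[0,0,40],[0,0,0],-0.05],[[0,0,60],[0,0,0],-0.05],[[-10,-15,85],[0,0,0],-0.05],[[-30,-32,110],[0,0,0],-0.05],[[-30,-32,140],[0,0,0],-0.05],[[-30,-32,165],[0,0,0],-0.05],[[-30,-32,180],[0,0,0],-0.05],[[-30,-32,180],[0,0,0],-0.05],[[-30,-32,180],[0,0,0],-0.05]]'; python3 - <<'E'
from h import *
s,p,W=snap("w33")
m=((p.max(2)<75)&(abs(W[...,2]-5)<8)&(W[...,0]<600)&(W[...,1]<190)).astype(np.uint8)
n,l,st,ce=cv2.connectedComponentsWithStats(m)
for i in np.argsort(-st[1:,4])[:1]+1:
    P=np.array([onz("wrist",u,v,5,s)[:2] for v,u in np.argwhere(l==i)],np.float32);print("mat",cv2.minAreaRect(P))
circ(W,508,117,60,50,60)
m=(np.hypot(W[...,0]-508,W[...,1]-117)<60)&(abs(W[...,2]-55)<3)
q=W[m];A=np.c_[q[:,:2]-[508,117],np.ones(len(q))];print("tilt",np.linalg.lstsq(A,q[:,2],rcond=None)[0].round(3))
for n in ("top","scene"):
    p,d=arm.get_image(n);cv2.imwrite(f"pics/{n}9.png",p[:,:,::-1])
E
```

```text
clock: 35.0
position: [478.5, 122.4, 212.5]
ee_rot: [0.5, 0.501, -0.499, -0.5]
contact_force: [-0.8, 0.2, -1.1]
gripper_width: 40.3
pos [478.5 122.4 212.5] F [-0.8  0.2 -1.1] w 40.3 t 35.0Traceback (most recent call last):
  File "<stdin>", line 6, in <module>
  File "h.py", line 13, in onz
    o,d=ray(n,u,v,state);return o+d*(z-o[2])/d[2]
        ~~~^^^^^^^^^^^^^
  File "h.py", line 5, in ray
    c=arm.camera_params(n);K=c["camera_matrix"]
ValueError: time passes only in moves, steps and waits
```

View pics/w33.png

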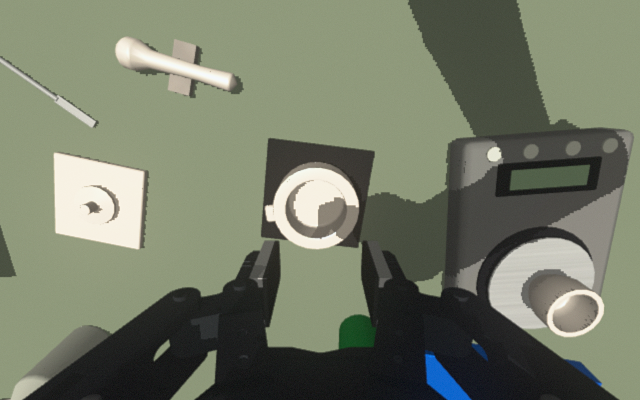

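```bash
python3 - <<'E'
from h import *
s,p,W=snap("w34")
m=((p.max(2)<75)&(abs(W[...,2]-5)<8)&(W[...,0]<600)&(W[...,1]<190)).astype(np.uint8)
n,l,st,ce=cv2.connectedComponentsWithStats(m)
i=1+st[1:,4].argmax();P=W[l==i][:,:2].astype(np.float32);print("mat",cv2.minAreaRect(P))
circ(W,508,117,60,50,60)
m=(np.hypot(W[...,0]-508,W[...,1]-117)<60)&(abs(W[...,2]-55)<3)
q=W[m];A=np.c_[q[:,:2]-[508,117],np.ones(len(q))];print("tilt",np.linalg.lstsq(A,q[:,2],rcond=None)[0].round(3))
for n in ("top","scene"):
    p,d=arm.get_image(n);cv2.imwrite(f"pics/{n}9.png",p[:,:,::-1])
E
```

```text
pos [477.9 122.1 211.2] F [ 0.6 -0.9  0.4] w 40.9 t 35.05
mat ((508.6875915527344, 117.28264617919922), (120.9300537109375, 118.76808166503906), 82.7059326171875)
band 50-60 n3058 mean [506.8 115.7  55. ] circ 508.8 113.3 d 96.1 px [314. 209.]
tilt [0.00e+00 4.00e-03 5.51e+01]
```

```bash
python3 -c "
import cv2
a=cv2.imread('pics/top9.png');cv2.imwrite('pics/top9z.png',cv2.resize(a[70:310,130:530],(800,480)))"
```

```text
(no output)
```

View pics/top9z.png

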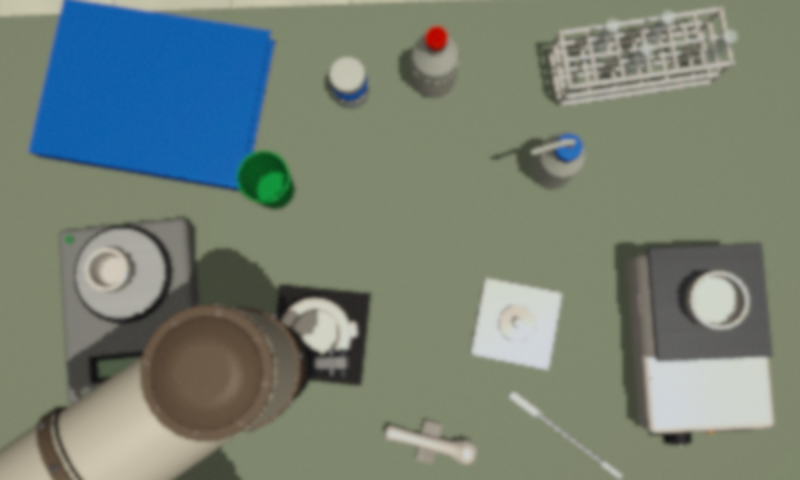

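View pics/scene9.png

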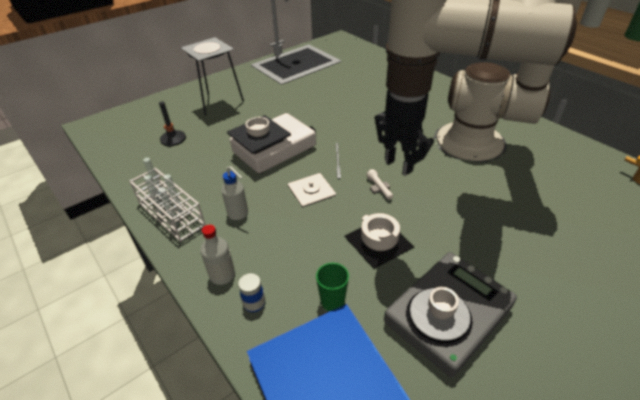

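```bash
python3 -c "
from bench import arm
print(arm.read_state()['joint_vel'].round(3));print(arm.job_done())"
```

```text
[ 0.001  0.005  0.004  0.003 -0.001  0.002]
the job is handed in; nothing more can be done
None
```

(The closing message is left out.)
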